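# Stack a second tray on spacer bars for the temperature soak

## Task

Stack the tray of bushings over the low notched tray, so that air can pass between the layers before measuring. First lay the loose spacer bar of the same height as the one already in place on edge into the empty pair of notches; then draw the tray out from under the riser, carry it level and set it down, without dropping it, centred and square on both bars, its long side across them, with all five bushings still standing in it. Leave the other bar and everything else as it is.

Things in the scene. Friction and masses are not known exactly. Their poses are not given: they have to be found in the camera images.
- tray: loose open aluminium tray to be stacked, 90 mm (own x) by 140 mm (own y), walls 40 mm high, walls and floor 4 mm thick, flat underside, 0.3 to 0.5 kg plus five 60 g bushings. Origin: centre of its underside. A web along own x divides it; over it stands a dark bow handle; a dark knob sticks out of the front wall (own -x). It starts on the bench under the riser, knob to the open front; slides freely
- tray_knob (a point): centre of the tray's knob head, 74 mm to own -x of the tray's centre, 30 mm above its underside: dark, 20 mm diameter, 22 mm long, axis along the tray's x, on a 12 mm neck; 29 mm from front wall to this point. Grip its sides (closing along the tray's y), tool tilted 25 to 45 degrees, leaning out in front of the riser: the edge above it leaves no room for an upright gripper. Axes as the tray's
- tray_handle (a point): centre of the tray's bow handle, above the tray's centre, 78 mm above its underside: straight dark bar along the tray's x, 12 mm thick (own y), 14 mm high, 60 mm free between its posts, 39 mm free below it. Can be taken from above once the tray is drawn out so far that the handle is about 75 mm in front of the riser's front edge. Axes as the tray's
- riser: fixed grey sheet-metal bench riser (low shelf), 140 mm deep (own x), 190 mm wide (own y), top at 145 mm; its open front looks to own -x, towards the robot's left. Origin: on the bench under its centre. A control box and a stamp stand on its rear half; the measuring machine, with a hand probe on a support, stands to its right: pass over them well raised
- riser_edge (a point): middle of the lower edge of the riser's front lip, 127 mm above the bench, 70 mm to own -x of the riser's centre; axes as the riser's. At the start the tray's front wall is 13 to 23 mm behind this edge
- low_tray: lower layer: fixed low aluminium tray, 140 (own x) by 124 mm (own y), rim 24 mm high; four bushings in it, tops 25 mm above the bench. Origin: centre of its underside. Its two 8 mm rims at own y = -58 and +58 mm have notches 18 mm wide, 8 mm deep (bottoms at 16 mm) at own x = -48 and +48 mm. A bar lies along own y across both rims: the pair at -48 is taken, the pair at +48 is empty
- bar_seated_mid (a point): centre (half-way up) of a steel spacer bar 12 mm thick (own x), 140 mm long (own y), 26 mm high (own z); already on edge in the low tray's notches at own x = -48 mm, its top 42 mm above the bench
- bar_tall_mid (a point): centre (half-way up) of a steel spacer bar 12 mm thick (own x), 140 mm long (own y), 26 mm high (own z); standing on its long edge on the bench near the back of the work area; same size as the seated bar, 0.24 to 0.36 kg
- bar_low_mid (a point): centre (half-way up) of a steel spacer bar 12 mm thick (own x), 140 mm long (own y), 16 mm high (own z); standing on its long edge on the bench, about 50 mm beside the tall one; not of the seated bar's height, to be left alone
- bush_1: loose plain bushing 1 of 5, 22 mm diameter, 21 mm high, standing upright in the tray. Origin: centre of its underside; z along its bore
- bush_2: loose plain bushing 2 of 5, 22 mm diameter, 21 mm high, standing upright in the tray. Origin: centre of its underside; z along its bore
- bush_3: loose plain bushing 3 of 5, 22 mm diameter, 21 mm high, standing upright in the tray. Origin: centre of its underside; z along its bore
- bush_4: loose plain bushing 4 of 5, 22 mm diameter, 21 mm high, standing upright in the tray. Origin: centre of its underside; z along its bore
- bush_5: loose plain bushing 5 of 5, 22 mm diameter, 21 mm high, standing upright in the tray. Origin: centre of its underside; z along its bore
- jog_box: bystander, to be left alone: grey hand controller, 124 x 58 x 70 mm, on the riser's top. Origin: centre of its underside
- ring_gauge: bystander, to be left alone: steel ring, 58 mm diameter, 18 mm high, on the bench at the left front. Origin: centre of its underside
- stamp: bystander, to be left alone: small black hand stamp, 63 mm tall, standing on the riser's top. Origin: centre of its underside
- gauge_block: bystander, to be left alone: steel block 9 x 30 x 20 mm on the bench behind the riser. Origin: centre of its underside
- bar_tall: the whole tall loose spacer bar; origin at the centre of its underside, axes as at its centre point

How it is judged:
By the outcome, as a careful person would: the job done as asked, in the order asked, and still so for the second after the job is handed in, with the robot touching nothing.
It also fails if it takes over 64 s, if anything falls off the work surface, if the arm or the gripper's body presses on something with over 40 N, if the wrist force passes 120 N, or if a joint passes its speed limit or range.

## Robot

A 6-joint arm with a two-finger parallel gripper is mounted at the origin on a cart in front of the work surface, level with it; the furniture and walls round the work are solid. World frame = base frame: x ahead of the robot, y to its left, z up, the work surface at z = 0. Lengths are in m, angles in rad, forces in N, time in s.
With the tool pointing down it reaches from about 0.4 to 0.825 m from the base axis. Payload 7 kg.
Tool frame: the origin (TCP) lies at the very end of the fingers, on their centre line; the grasp point (between the pads) lies 19 mm behind it; z points along the fingers, y is the direction in which the jaws open and shut (so a half turn about z gives the same grasp; the last joint's range is limited). The gripper opens to 88 mm and grips with 3 to 60 N. Pads are 19 mm wide; open, the fingers measure 130 mm over their backs; the gripper's body (78 mm by 193 mm) begins 47 mm behind the grasp point.
Start: joints at [-0.938, 0.359, 0.012, 0, -1.224, -0.288], TCP at [0.228, -0.635, 0.227] pointing down, gripper open.
Joint ranges: [-3.07, 3.07], [-1.43, 2.12], [-1.02, 1.25], [-3.03, 1.67], [-3.05, -0], [-3.03, 3.03]. Speed limits (rad/s): [2.39, 2.39, 3.01, 3.14, 3.14, 3.14].

## Interface

Orientations are given as [roll, pitch, yaw] about the fixed x, y, z axes, in that order (R = Rz(yaw) Ry(pitch) Rx(roll)).
In Python, from station import arm gives the robot as it stands.
- The arm moves only by the shell command python3 -m inch 'ROWS' [FORCE]. ROWS is text: rows parted by semicolons, each of 7 numbers parted by spaces: the closure, from 0 (fully open) to 1 (shut), then the shift along the tool's x, y, z each as a share of 300 mm, from -1 to 1, then the turn, a rotation vector about the tool's x, y, z each as a share of 60 degrees, from -1 to 1. In form: grip tx ty tz rx ry rz; .... A call has 1 to 12 rows; each row is the pose to reach, as a shift and turn from the pose commanded when the call began, along the tool's axes at that moment; what a row does not reach only later rows make up. A row lasts 1/10 s, in which the tool goes at most 50 mm and 8.59 degrees, less where a joint would pass 70% of its speed; a pose out of reach is approached as far as the arm can. A call with a number of a shift or a turn outside -1 to 1 is refused whole. A call with a gripper value outside its range is refused whole. The fingers move at their own pace and stop on an object; FORCE is the grip in N (left out, the last holds). Time passes only in rows, so rows that repeat a pose let the fingers close. It gives the time, the measured TCP pose, the force and the opening at its end, in the units of the state.
- arm.get_state(): the state, without advancing time (a new reading comes with each control period).
- arm.grab_frame(name): name is "scene" or "top" or "wrist"; returns a dict with "img" (480x640x3 uint8, red, green, blue), "range_z" (480x640 float32, m along the optical axis (not along the pixel's ray), 0 where there is no reading), "fx", "fy", "cx", "cy" (pixels), "extrinsics" (4x4, takes a point from world to camera coordinates); the wrist camera has in their place "tool_from_camera" (4x4, takes a point from camera to tool coordinates, whose origin is the TCP and whose axes are the flange's). Camera axes: x right, y up, looking along -z (the intrinsics and any distortion apply to the point x, -y, -z); pixel columns grow to the right and rows downward; lengths in m; the calibration is good to about 2 mm. A picture is of the moment at which its call begins: read the wrist's pose just before it.
- arm.job_done(): hands the job in, once; it reports no verdict.
The state is a dict: "t": time; "q": joint angles; "qd": joint speeds; "joint_efforts": joint torques, N m; "eef_pos": TCP position; "ee_rot": TCP orientation; "force": force on the tool from outside, world axes, zero at the start; "moment": the same for the moment, N m; "width": finger opening in m.
Only numpy, scipy, OpenCV 4.12 (cv2) and the standard library are available. Lean on these libraries where they do the work, as an engineer would, in place of code of your own. Each camera call takes 0.05 s, during which the arm holds its last target.

## Working session

There is one attempt and no reset: what is moved stays moved. The work goes in short steps, Python scripts to look and compute and a shell command to move; the robot and the scene stay as the last step left them, time stands still between calls to the robot, and variables do not carry over. Pictures are saved under pics/ and viewed, and the job is handed in when it is done.

```bash
ls; mkdir -p pics
cat > h.py <<'E'
import numpy as np,cv2
from station import arm
from scipy.spatial.transform import Rotation as R
def Tw():
    s=arm.get_state(); T=np.eye(4); T[:3,:3]=R.from_euler('xyz',s['ee_rot']).as_matrix(); T[:3,3]=s['eef_pos']; return T
def grab(name,save=None):
    T=Tw(); f=arm.grab_frame(name)
    f['cw']= T@f['tool_from_camera'] if name=='wrist' else np.linalg.inv(f['extrinsics'])
    if save: cv2.imwrite('pics/'+save,f['img'][:,:,::-1])
    return f
def cloud(f):
    z=f['range_z']; v,u=np.mgrid[0:480,0:640]
    p=np.stack([(u-f['cx'])/f['fx']*z,-(v-f['cy'])/f['fy']*z,-z],-1)
    w=p@f['cw'][:3,:3].T+f['cw'][:3,3]; w[z<=0]=np.nan; return w
E
python3 - <<'E'
from h import *
import pickle
print(arm.get_state())
for n in('scene','top','wrist'):
    f=grab(n,n+'0.png'); pickle.dump(f,open(n+'0.pkl','wb')); print(n,[k for k in f],f['fx'],f['cx'],np.round(f['cw'],3).tolist())
E
```

```text
pics
{'t': 0.0, 'q': array([-9.37872248e-01,  3.59368422e-01,  1.10087130e-02, -3.84425620e-04,
       -1.22409708e+00, -2.88109745e-01]), 'qd': array([ 2.56283205e-03,  3.19139427e-05, -8.72193062e-04, -2.74421965e-05,
        3.47740759e-05,  1.55805562e-04]), 'joint_efforts': array([-5.69922977e-04, -5.82708621e+01,  2.93047339e+01,  6.99706480e+00,
        6.75002040e-03, -1.70778249e-04]), 'eef_pos': array([ 0.22797192, -0.63478312,  0.22560663]), 'ee_rot': array([ 3.13989794e+00, -1.25369367e-04, -2.79690914e+00]), 'force': array([-0.49111002, -0.59139698,  0.38371137]), 'moment': array([ 0.00801445, -0.04930711,  0.02724175]), 'width': 0.08764180515860039}
scene ['img', 'range_z', 'fx', 'fy', 'cx', 'cy', 'extrinsics', 'cw'] 443.67561280979714 318.7937473482989 [[0.987, -0.067, 0.145, 0.712], [0.158, 0.515, -0.843, -0.673], [-0.018, 0.855, 0.519, 0.691], [0.0, 0.0, 0.0, 1.0]]
top ['img', 'range_z', 'fx', 'fy', 'cx', 'cy', 'extrinsics', 'cw'] 605.6116044073505 314.38814690408987 [[0.02, 0.786, -0.618, -0.209], [-1.0, 0.013, -0.016, 0.269], [-0.005, 0.618, 0.786, 1.075], [0.0, 0.0, 0.0, 1.0]]
wrist ['img', 'range_z', 'fx', 'fy', 'cx', 'cy', 'tool_from_camera', 'cw'] 390.37968485800906 316.8404276810096 [[-0.337, -0.91, -0.24, 0.163], [0.942, -0.326, -0.085, -0.658], [-0.0, -0.255, 0.967, 0.383], [0.0, 0.0, 0.0, 1.0]]
```

View pics/scene0.png

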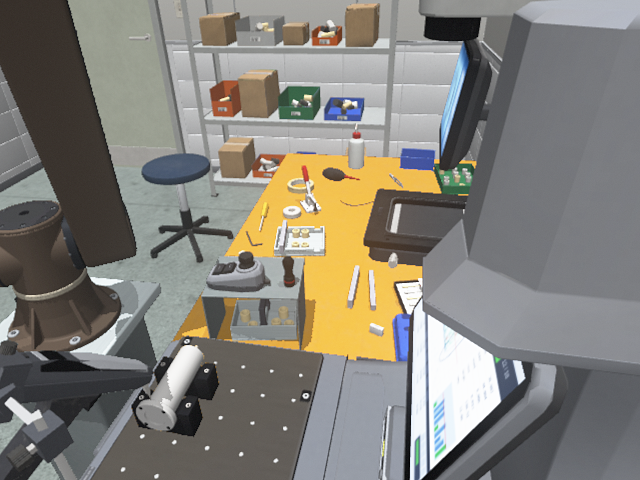

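View pics/top0.png

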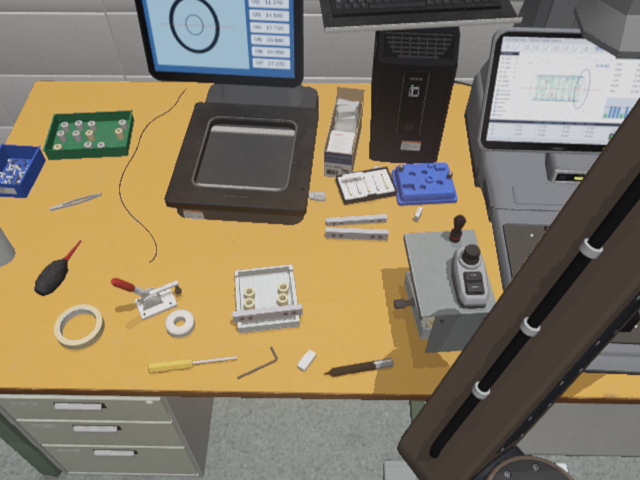

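View pics/wrist0.png

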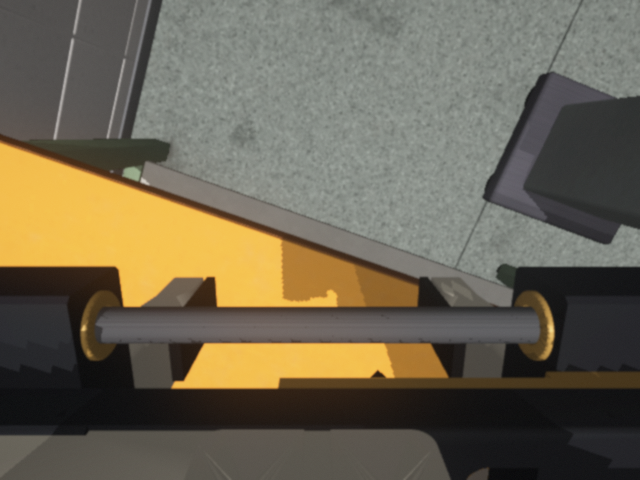

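The scene and top images show the low tray near top px (267,297), its seated bar on the near side at (267,312), two loose bars at (355,220) and (357,233), and the riser at (450,290) with the knob at (402,303). Next I'll measure them.

Run:
```python
from h import *
import pickle
f=pickle.load(open('top0.pkl','rb'));w=cloud(f)
def show(u0,u1,v0,v1,s=6,name='c.png'):
    cv2.imwrite('pics/'+name,cv2.resize(f['img'][v0:v1,u0:u1,::-1],None,fx=s,fy=s,interpolation=cv2.INTER_NEAREST))
show(310,410,190,260,7,'bars.png'); show(220,320,255,340,7,'low.png'); show(380,500,200,360,4,'riser.png')
def rng(n,u0,u1,v0,v1,zlo,zhi):
    p=w[v0:v1,u0:u1].reshape(-1,3); p=p[(p[:,2]>zlo)&(p[:,2]<zhi)]
    r=cv2.minAreaRect((p[:,:2]*1000).astype(np.float32)); print(n,len(p),np.round(p.mean(0),4),np.round(r[0],1),np.round(r[1],1),round(r[2],2),'z med',np.round(np.median(p[:,2]),4))
rng('bench',310,330,240,260,-.05,.05)
p=w[213:225,318:392];print('barA z',np.round(np.nanmax(p[...,2],0)[::6],4))
p=w[226:241,318:392];print('barB z',np.round(np.nanmax(p[...,2],0)[::6],4))
rng('A',318,395,208,226,.010,.04);rng('B',318,395,226,246,.010,.04)
rng('seated',225,310,295,332,.037,.047)
rng('lowrim',225,310,260,332,.019,.030)
rng('risertop',380,500,200,360,.138,.150)
for v in (225,250): print(v,[ (u,np.round(w[v,u],3).tolist()) for u in range(322,390,12)])
```

```text
bench 398 [ 0.6063  0.2788 -0.001 ] [605.6 278.6] [59.8 42.9] 1.27 z med -0.001
barA z [0.0004 0.0022 0.0187 0.0181 0.0194 0.0137 0.0172 0.0185 0.0174 0.0192
 0.017  0.0173 0.0035]
barB z [0.0045 0.0025 0.0278 0.0267 0.0251 0.028  0.0273 0.0264 0.0296 0.027
 0.0258 0.0267 0.0012]
A 309 [0.6866 0.1969 0.0144] [686.1 196.1] [ 19.6 139.4] 6.13 z med 0.0142
B 518 [0.6404 0.1962 0.0209] [642.4 195.8] [138.9  18.5] 87.71 z med 0.0224
seated 415 [0.4224 0.3812 0.0408] [422.8 380.4] [ 16.8 139.8] 9.29 z med 0.0406
lowrim 1022 [0.4585 0.3859 0.0233] [470.3 388.6] [145.  138.8] 9.62 z med 0.0232
risertop 4232 [0.4483 0.053  0.144 ] [453.3  33.9] [195.5 142.4] 5.07 z med 0.1441
225 [(322, [0.673, 0.274, 0.004]), (334, [0.677, 0.247, -0.001]), (346, [0.679, 0.219, -0.003]), (358, [0.679, 0.191, -0.001]), (370, [0.677, 0.164, 0.001]), (382, [0.683, 0.136, -0.006])]
250 [(322, [0.603, 0.273, 0.002]), (334, [0.605, 0.247, -0.001]), (346, [0.604, 0.22, 0.002]), (358, [0.609, 0.193, -0.004]), (370, [0.605, 0.167, 0.002]), (382, [0.606, 0.14, 0.001])]
```

View pics/bars.png

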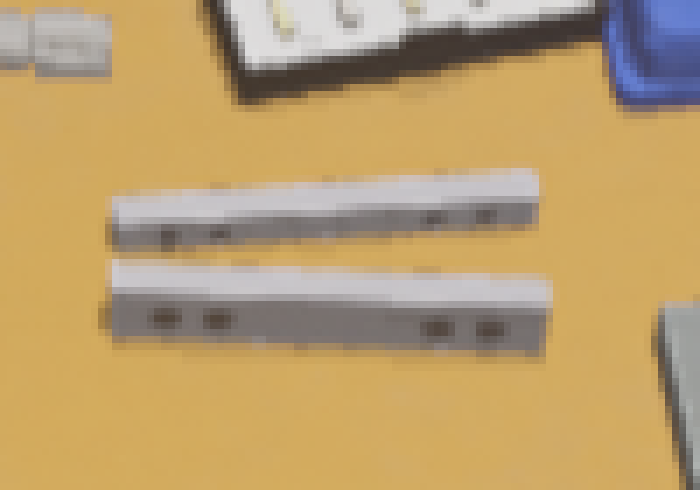

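View pics/low.png

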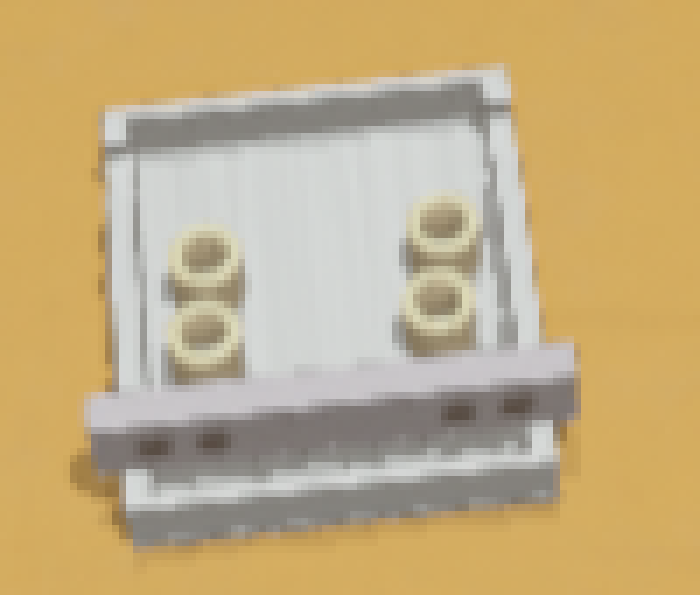

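View pics/riser.png

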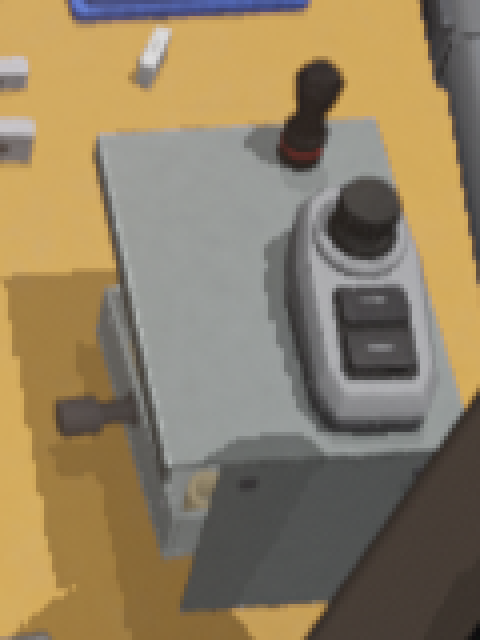

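Run:
```python
from h import *
import pickle
W=np.concatenate([cloud(pickle.load(open(n+'0.pkl','rb'))).reshape(-1,3) for n in('top','scene')])
W=W[~np.isnan(W[:,0])]
print('max z cm, rows x from 0.1 to 1.0, cols y .5..-.75 step .05')
ys=np.arange(.5,-.76,-.05);print('      ',' '.join('%4d'%round(y*100) for y in ys))
for x in np.arange(.1,1.01,.05):
    print('%.2f  '%x,' '.join('%4d'%(round(100*W[m][:,2].max()) if (m:=(abs(W[:,0]-x)<.025)&(abs(W[:,1]-y)<.025)).sum()>2 else -9) for y in ys))
f=pickle.load(open('top0.pkl','rb'));w=cloud(f)
def line(n,u0,u1,v0,v1,zlo,zhi,axis=1):
    p=w[v0:v1,u0:u1].reshape(-1,3); p=p[(p[:,2]>zlo)&(p[:,2]<zhi)]
    c=np.polyfit(p[:,1]-p[:,1].mean(),p[:,0],1); print(n,len(p),'yaw',np.degrees(np.arctan(-c[0])),'mid', np.round(p.mean(0),4),'ext y',p[:,1].min(),p[:,1].max(),'x', c[1])
line('B',318,395,226,246,.0225,.032);line('seated',225,310,295,332,.037,.047)
p=w[200:360,380:500].reshape(-1,3);p=p[(p[:,2]>.138)&(p[:,2]<.15)]
# riser front edge: max y per x bin
xs=np.arange(.38,.52,.01);e=[np.sort(p[abs(p[:,0]-x)<.006][:,1])[-4:].mean() for x in xs]
print(np.round(e,4),np.polyfit(xs-.45,e,1))
p=w[280:320,385:414].reshape(-1,3);
for v in range(296,312,2): print(v,[np.round(w[v,u],3).tolist() for u in (396,400,404,408,412)])
```

```text
max z cm, rows x from 0.1 to 1.0, cols y .5..-.75 step .05
         50   45   40   35   30   25   20   15   10    5    0   -5  -10  -15  -20  -25  -30  -35  -40  -45  -50  -55  -60  -65  -70  -75
0.10     -9   -9   -9   -9   -9   -9   -9   32   44   55   62   61    2   -9   -9   -9   -9   -9   -9   -9   -9   -9   -9   -9   -9   -9
0.15     -9   -9   -9   -9   -9   -9   -9   31   47   60   69   57   54    0   -9   -9   -9   -9   -9   -9   -9   -9   -9   -9   -9   -9
0.20     -9   -9   -9   -9   -9   -9   -9   -9   -9   64   73   54   66   66   -9   -9   -9   -9   -9   -9   -9   -9   -9   -9   -9   -9
0.25      0    0    1    0    0    0    0    1    0    0   73   66   66   66    0    0    0   -1   -9   -9   -9   -9   -9   -9   -9   -9
0.30      2    1    1    1    2    2    2    2    1    1    1   65   66    9    9    9    9    9    9   -9   -9   -9   -9   -9   -9   -9
0.35      2    2    1    1    2    1    2    2   15   16   18   15   10    9   14   14   14   34   39   38  -53  -53  -54  -71   -9   -9
0.40      1    5    5    5    5    1    1    1   15   19   19   17    9   14   16 
[... 2327 characters left out ...]
.122, 0.036], [0.452, 0.114, 0.037], [0.451, 0.107, 0.04], [0.453, 0.098, 0.037], [0.452, 0.09, 0.038]]
302 [[0.446, 0.123, 0.04], [0.446, 0.115, 0.039], [0.446, 0.107, 0.04], [0.452, 0.097, 0.031], [0.449, 0.09, 0.035]]
304 [[0.444, 0.123, 0.035], [0.441, 0.115, 0.04], [0.444, 0.106, 0.035], [0.446, 0.098, 0.033], [0.45, 0.089, 0.027]]
306 [[0.439, 0.123, 0.036], [0.44, 0.115, 0.034], [0.441, 0.107, 0.033], [0.464, 0.092, -0.004], [0.454, 0.087, 0.013]]
308 [[0.437, 0.123, 0.031], [0.438, 0.114, 0.03], [0.458, 0.101, -0.003], [0.458, 0.093, -0.001], [0.451, 0.087, 0.009]]
310 [[0.453, 0.118, -0.003], [0.452, 0.11, -0.001], [0.454, 0.101, -0.004], [0.451, 0.094, 0.001], [0.452, 0.085, -0.0]]
```

Run:
```python
from h import *
import pickle
f=pickle.load(open('scene0.pkl','rb'));w=cloud(f)
for v in range(340,480,15): print(v,[tuple(np.round(w[v,u]*100).astype(float)) for u in range(5,225,20)])
cv2.imwrite('pics/sc.png',cv2.resize(f['img'][300:480,0:240,::-1],None,fx=3,fy=3))
```

```text
340 [(np.float64(36.0), np.float64(-41.0), np.float64(39.0)), (np.float64(-4.0), np.float64(-9.0), np.float64(1.0)), (np.float64(1.0), np.float64(-8.0), np.float64(1.0)), (np.float64(5.0), np.float64(-7.0), np.float64(1.0)), (np.float64(10.0), np.float64(-7.0), np.float64(1.0)), (np.float64(13.0), np.float64(-5.0), np.float64(0.0)), (np.float64(11.0), np.float64(3.0), np.float64(-8.0)), (np.float64(11.0), np.float64(10.0), np.float64(-14.0)), (np.float64(-22.0), np.float64(64.0), np.float64(-72.0)), (np.float64(36.0), np.float64(-11.0), np.float64(9.0)), (np.float64(39.0), np.float64(-10.0), np.float64(9.0))]
355 [(np.float64(36.0), np.float64(-42.0), np.float64(38.0)), (np.float64(36.0), np.float64(-40.0), np.float64(36.0)), (np.float64(37.0), np.float64(-39.0), np.float64(34.0)), (np.float64(38.0), np.float64(-37.0), np.float64(33.0)), (np.float64(38.0), np.float64(-36.0), np.float64(31.0)), (np.float64(39.0), np.float64(-33.0), np.float64(29.0)), (np.float64(11.0), np.float64(1.0), np.float64(-11.0)), (np.float64(11.0), np.float64(8.0), np.float64(-18.0)), (np.float64(33.0), np.fl
[... 4470 characters left out ...]
, np.float64(9.0)), (np.float64(48.0), np.float64(-33.0), np.float64(9.0))]
475 [(np.float64(34.0), np.float64(-47.0), np.float64(25.0)), (np.float64(35.0), np.float64(-46.0), np.float64(23.0)), (np.float64(-33.0), np.float64(0.0), np.float64(-72.0)), (np.float64(44.0), np.float64(-48.0), np.float64(30.0)), (np.float64(32.0), np.float64(-38.0), np.float64(9.0)), (np.float64(35.0), np.float64(-37.0), np.float64(9.0)), (np.float64(38.0), np.float64(-37.0), np.float64(9.0)), (np.float64(41.0), np.float64(-36.0), np.float64(9.0)), (np.float64(44.0), np.float64(-36.0), np.float64(9.0)), (np.float64(46.0), np.float64(-36.0), np.float64(9.0)), (np.float64(49.0), np.float64(-35.0), np.float64(9.0))]
```

View pics/sc.png

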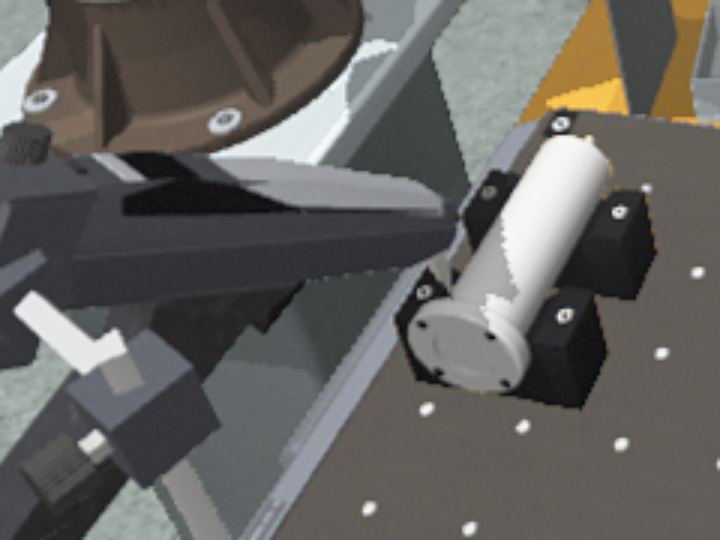

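```bash
cat >> h.py <<'E'
def down(yawdeg,tilt=0):
    # tool pointing down, yaw; tilt: rotate about tool y (deg), + => fingers point toward tool +x
    return R.from_euler('xyz',[np.pi,0,np.radians(yawdeg)])*R.from_euler('y',tilt,degrees=True)
def rel(pts,base=None):
    """pts: list of (pos,R)"""
    T=Tw() if base is None else base
    R0=R.from_matrix(T[:3,:3])
    for p,r in pts:
        d=R0.inv().apply(np.array(p)-T[:3,3])/.3
        rv=(R0.inv()*r).as_rotvec(degrees=True)/60
        print(' '.join('%.3f'%x for x in np.r_[d,rv]), '| mm %.0f deg %.1f'%(np.linalg.norm(d)*300,np.linalg.norm(rv)*60))
def st():
    s=arm.get_state(); print('t %.2f'%s['t'],np.round(s['eef_pos'],4),np.round(np.degrees(s['ee_rot']),2),'F',np.round(s['force'],1),'w %.4f'%s['width'],'q',np.round(s['q'],2))
E
python3 - <<'E'
from h import *
rel([((.228,-.635,.50),down(-115)),((.36,-.42,.50),down(-110))])
E
```

```text
0.000 0.001 -0.914 0.001 0.000 -0.754 | mm 274 deg 45.2
-0.656 0.527 -0.913 0.001 0.000 -0.837 | mm 373 deg 50.2
```

```bash
python3 -m inch '0 0 0 -0.91 0 0 -0.75; 0 0 0 -0.91 0 0 -0.75; 0 0 0 -0.91 0 0 -0.75; 0 0 0 -0.91 0 0 -0.75; 0 0 0 -0.91 0 0 -0.75; 0 0 0 -0.91 0 0 -0.75; 0 -0.66 0.53 -0.91 0 0 -0.84; 0 -0.66 0.53 -0.91 0 0 -0.84; 0 -0.66 0.53 -0.91 0 0 -0.84; 0 -0.66 0.53 -0.91 0 0 -0.84; 0 -0.66 0.53 -0.91 0 0 -0.84; 0 -0.66 0.53 -0.91 0 0 -0.84'
python3 - <<'E'
from h import *
st()
rel([((.5,-.17,.50),down(-95)),((.52,-.13,.50),down(-92))])
E
```

```text
t: 1.35
eef_pos: [0.3628, -0.4148, 0.5003]
ee_rot: [-3.14, 0.001, -1.912]
force: [-0.2, 0.9, 0.3]
width: 0.0878
t 1.35 [ 0.3628 -0.4148  0.5003] [-1.7990e+02  4.0000e-02 -1.0957e+02] F [-0.2  0.9  0.3] w 0.0878 q [-0.5   0.1   0.27 -0.   -1.74  0.16]
-0.922 -0.158 0.002 -0.002 0.000 -0.243 | mm 281 deg 14.6
-1.070 -0.176 0.002 -0.002 0.000 -0.293 | mm 325 deg 17.6
```

```bash
python3 -m inch '0 -0.98 -0.17 0 0 0 -0.29; 0 -0.98 -0.17 0 0 0 -0.29; 0 -0.98 -0.17 0 0 0 -0.29; 0 -0.98 -0.17 0 0 0 -0.29; 0 -0.98 -0.17 0 0 0 -0.29; 0 -0.98 -0.17 0 0 0 -0.29; 0 -0.98 -0.17 0 0 0 -0.29'
python3 - <<'E'
from h import *
st()
rel([((.64,.12,.45),down(-92)),((.64,.196,.20),down(-92)),((.64,.12,.24),down(-92))])
E
```

```text
t: 2.05
eef_pos: [0.5107, -0.1553, 0.498]
ee_rot: [3.139, 0.001, -1.609]
force: [-0.3, -0.6, 0.1]
width: 0.0883
t 2.05 [ 0.5107 -0.1553  0.498 ] [ 1.7988e+02  6.0000e-02 -9.2170e+01] F [-0.3 -0.6  0.1] w 0.0883 q [ 0.07  0.07  0.24 -0.   -1.74 -0.11]
-0.933 -0.396 0.160 0.002 0.001 -0.003 | mm 308 deg 0.2
-1.186 -0.389 0.994 0.002 0.001 -0.003 | mm 479 deg 0.2
-0.933 -0.398 0.860 0.002 0.001 -0.003 | mm 399 deg 0.2
```

```bash
python3 -m inch '0 -0.93 -0.4 0.16 0 0 0; 0 -0.93 -0.4 0.16 0 0 0; 0 -0.93 -0.4 0.16 0 0 0; 0 -0.93 -0.4 0.16 0 0 0; 0 -0.93 -0.4 0.16 0 0 0; 0 -0.93 -0.4 0.16 0 0 0; 0 -1 -0.4 0.4 0 0 0; 0 -1 -0.4 0.6 0 0 0; 0 -1 -0.4 0.8 0 0 0; 0 -1 -0.4 0.9 0 0 0'
python3 - <<'E'
from h import *
st()
rel([((.62,.28,.23),down(-92)),((.62,.26,.23),down(-92))])
E
```

```text
t: 3.05
eef_pos: [0.6409, 0.1341, 0.2543]
ee_rot: [3.141, -0.0, -1.613]
force: [1.1, 1.0, -0.6]
width: 0.0879
t 3.05 [0.6409 0.1341 0.2543] [ 1.7999e+02 -1.0000e-02 -9.2430e+01] F [ 1.1  1.  -0.6] w 0.0879 q [ 0.5   0.31  0.01  0.   -1.27 -0.55]
-0.483 0.090 0.081 0.000 -0.000 -0.007 | mm 149 deg 0.4
-0.417 0.087 0.081 0.000 -0.000 -0.007 | mm 130 deg 0.4
```

```bash
python3 -m inch '0 -0.48 0 0.08 0 0 0; 0 -0.48 0 0.08 0 0 0; 0 -0.48 0 0.08 0 0 0; 0 -0.48 0 0.08 0 0 0'
python3 - <<'E'
from h import *
import pickle
st()
f=grab('wrist','w1.png');pickle.dump(f,open('w1.pkl','wb'))
t=grab('top','t1.png');pickle.dump(t,open('t1.pkl','wb'))
E
```

```text
t: 3.45
eef_pos: [0.6467, 0.2822, 0.2294]
ee_rot: [3.139, -0.002, -1.61]
force: [0.0, -0.7, -0.5]
width: 0.0877
t 3.45 [0.6467 0.2822 0.2294] [ 1.7984e+02 -9.0000e-02 -9.2250e+01] F [ 0.  -0.7 -0.5] w 0.0877 q [ 0.69  0.41  0.1  -0.   -1.26 -0.73]
```

View pics/w1.png

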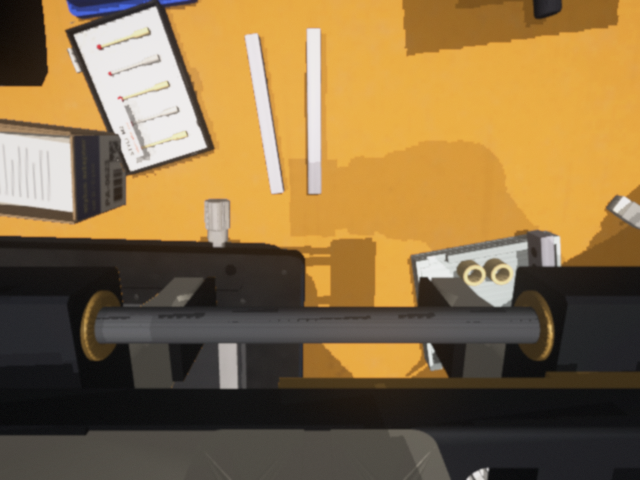

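View pics/t1.png

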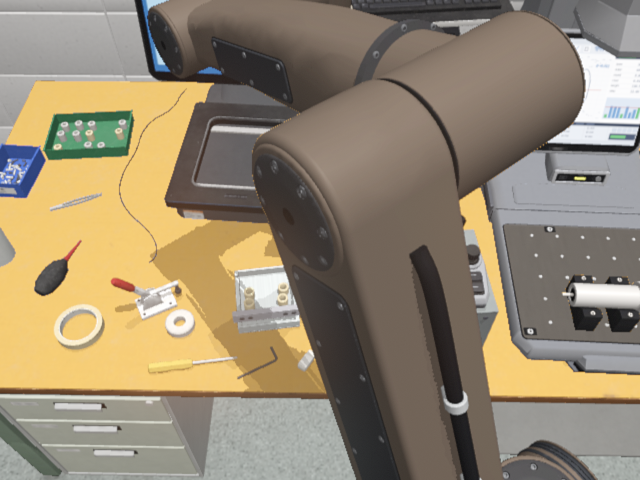

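```bash
cat >> h.py <<'E'
def barfit(w,img,u0,u1,v0,v1,zlo,zhi,n=''):
    p=w[v0:v1,u0:u1].reshape(-1,3); p=p[(p[:,2]>zlo)&(p[:,2]<zhi)]
    r=cv2.minAreaRect((p[:,:2]*1000).astype(np.float32))
    vx=cv2.fitLine((p[:,:2]*1000).astype(np.float32),cv2.DIST_HUBER,0,.01,.01).ravel()
    d=vx[:2]*np.sign(vx[1]); print(n,len(p),'rect c',np.round(r[0],1),np.round(r[1],1),'yaw %.2f'%np.degrees(np.arctan2(-d[0],d[1])),'zmed',np.round(np.median(p[:,2])*1000,1))
    return np.array(r[0]),np.degrees(np.arctan2(-d[0],d[1]))
E
python3 - <<'E'
from h import *
import pickle
f=pickle.load(open('w1.pkl','rb'));w=cloud(f)
barfit(w,0,300,330,20,200,.022,.032,'tall')
barfit(w,0,240,290,25,200,.012,.022,'low')
print(np.round(np.nanmedian(w[100:120,340:400].reshape(-1,3),0),4))
# same by pixel edges: white in image
g=f['img'][:,:,2].astype(int)
m=(g>150).astype(np.uint8); m[:, :300]=0;m[:,330:]=0;m[200:]=0
r=cv2.minAreaRect(np.argwhere(m)[:,::-1].astype(np.float32)+0.5*0);print(r, m.sum())
u=r[0][0];v=r[0][1]
def ray(f,u,v,z):
    d=f['cw'][:3,:3]@np.array([(u-f['cx'])/f['fx'],-(v-f['cy'])/f['fy'],-1]);o=f['cw'][:3,3]
    return o+d*(z-o[2])/d[2]
b=cv2.boxPoints(r);print([np.round(ray(f,*q,.026),4).tolist() for q in b],ray(f,u,v,.026))
E
```

```text
tall 2251 rect c [645.5 196.5] [139.8  12. ] yaw -1.91 zmed 25.2
low 2145 rect c [690.5 196. ] [ 12.4 139.8] yaw 5.59 zmed 15.2
[ 0.5928  0.1919 -0.0008]
((313.4999694824219, 110.49998474121094), (12.999998092651367, 164.99996948242188), 0.0) 2208
[[0.6544, 0.2648, 0.026], [0.6479, 0.1264, 0.026], [0.637, 0.1268, 0.026], [0.6423, 0.2653, 0.026]] [0.64524512 0.1923232  0.026     ]
```

Run:
```python
from h import *
rel([((.6455,.1965,.08),down(-91.9))])
```

```text
0.274 -0.007 0.504 0.001 -0.001 -0.008 | mm 172 deg 0.5
```

```bash
python3 -m inch '0.73 0.27 -0.007 0.5 0 0 -0.008; 0.73 0.27 -0.007 0.5 0 0 -0.008; 0.73 0.27 -0.007 0.5 0 0 -0.008; 0.73 0.27 -0.007 0.5 0 0 -0.008; 0.73 0.27 -0.007 0.5 0 0 -0.008; 0.73 0.27 -0.007 0.5 0 0 -0.008' 50
python3 - <<'E'
from h import *
st()
rel([((.6455,.1965,.011),down(-91.9))])
E
```

```text
t: 4.15
eef_pos: [0.6469, 0.1965, 0.0837]
ee_rot: [-3.14, 0.0, -1.606]
force: [0.9, 1.2, 0.2]
width: 0.0451
t 4.15 [0.6469 0.1965 0.0837] [-1.7992e+02  1.0000e-02 -9.2030e+01] F [0.9 1.2 0.2] w 0.0451 q [ 0.58  0.47 -0.16  0.   -0.94 -0.62]
0.000 0.005 0.242 -0.001 0.000 -0.002 | mm 73 deg 0.2
```

```bash
python3 -m inch '0.73 0 0.004 0.05 0 0 0; 0.73 0 0.004 0.05 0 0 0; 0.73 0 0.004 0.05 0 0 0; 0.73 0 0.004 0.1 0 0 0'
python3 - <<'E'
from h import *
st()
rel([((.6455,.1965,.011),down(-91.9))])
E
```

```text
t: 4.55
eef_pos: [0.6471, 0.1989, 0.0559]
ee_rot: [-3.136, 0.003, -1.604]
force: [0.6, 0.4, 0.3]
width: 0.0239
t 4.55 [0.6471 0.1989 0.0559] [-1.7967e+02  1.7000e-01 -9.1900e+01] F [0.6 0.4 0.3] w 0.0239 q [ 0.59  0.5  -0.19  0.   -0.88 -0.62]
0.008 0.006 0.150 -0.005 0.003 0.000 | mm 45 deg 0.4
```

```bash
python3 -m inch '0.73 0.004 0.004 0.07 0 0 0; 0.73 0.004 0.004 0.13 0 0 0; 0.73 0.004 0.004 0.13 0 0 0; 0.73 0.004 0.004 0.13 0 0 0'
python3 - <<'E'
from h import *
st()
rel([((.6455,.1965,.011),down(-91.9))])
E
```

```text
t: 4.95
eef_pos: [0.6437, 0.1964, 0.0137]
ee_rot: [-3.141, -0.0, -1.605]
force: [0.1, -0.2, 0.9]
width: 0.0235
t 4.95 [0.6437 0.1964 0.0137] [-1.7999e+02 -2.0000e-02 -9.1940e+01] F [ 0.1 -0.2  0.9] w 0.0235 q [ 0.59  0.54 -0.22  0.   -0.8  -0.62]
-0.001 -0.006 0.009 -0.000 -0.000 -0.001 | mm 3 deg 0.0
```

Close on the bar with small z trim.

```bash
python3 -m inch '0.73 0 -0.003 0.009 0 0 0; 1 0 -0.003 0.009 0 0 0; 1 0 -0.003 0.009 0 0 0; 1 0 -0.003 0.009 0 0 0; 1 0 -0.003 0.009 0 0 0; 1 0 -0.003 0.009 0 0 0' 50
python3 - <<'E'
from h import *
st()
rel([((.6455,.1965,.14),down(-91.9)),((.5,.36,.14),down(-81.3))])
E
```

```text
t: 5.55
eef_pos: [0.6449, 0.1964, 0.0115]
ee_rot: [-3.14, 0.001, -1.605]
force: [0.4, -0.0, 5.4]
width: 0.0116
t 5.55 [0.6449 0.1964 0.0115] [-1.7992e+02  4.0000e-02 -9.1950e+01] F [ 0.4 -0.   5.4] w 0.0116 q [ 0.58  0.55 -0.22  0.   -0.8  -0.62]
-0.001 -0.002 -0.428 -0.001 0.001 -0.001 | mm 128 deg 0.1
-0.529 0.501 -0.429 -0.001 0.000 -0.177 | mm 254 deg 10.6
```

```bash
python3 -m inch '1 0 0 -0.1 0 0 0; 1 0 0 -0.25 0 0 0; 1 0 0 -0.4 0 0 0; 1 0 0 -0.5 0 0 0; 1 -0.25 0.2 -0.6 0 0 0; 1 -0.5 0.3 -0.75 0 0 -0.08; 1 -0.65 0.4 -0.8 0 0 -0.16; 1 -0.8 0.5 -0.8 0 0 -0.18; 1 -0.97 0.57 -0.8 0 0 -0.18; 1 -0.97 0.57 -0.8 0 0 -0.18; 1 -0.97 0.57 -0.8 0 0 -0.18; 1 -0.97 0.57 -0.8 0 0 -0.18' 55
python3 - <<'E'
from h import *
import pickle
st()
f=grab('wrist','w2.png');pickle.dump(f,open('w2.pkl','wb'))
E
```

```text
t: 6.75
eef_pos: [0.4801, 0.4976, 0.2498]
ee_rot: [3.14, 0.001, -1.412]
force: [0.1, -1.2, -4.6]
width: 0.0117
t 6.75 [0.4801 0.4976 0.2498] [ 1.7993e+02  4.0000e-02 -8.0900e+01] F [ 0.1 -1.2 -4.6] w 0.0117 q [ 1.08  0.37  0.09 -0.   -1.29 -0.92]
```

View pics/w2.png

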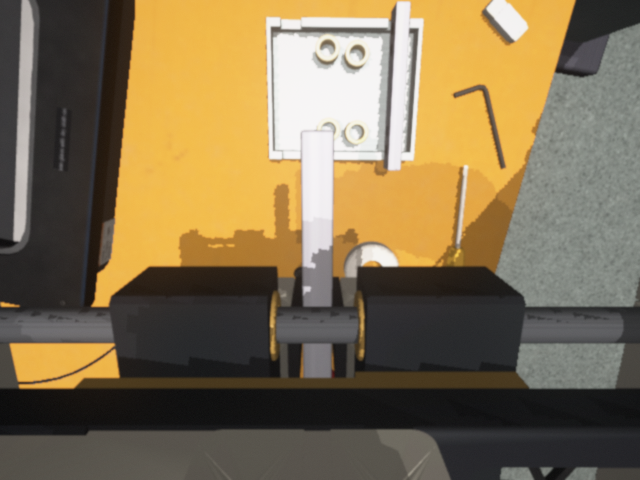

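Run:
```python
from h import *
import pickle
f=pickle.load(open('w2.pkl','rb'));w=cloud(f)
c,y=barfit(w,0,375,420,0,175,.036,.048,'seated')
barfit(w,0,255,430,5,170,.018,.030,'rim')
h=w[125:265,295:340].reshape(-1,3);h=h[h[:,2]>.2]
print('held zmed',np.median(h[:,2]),len(h)); 
barfit(w,0,295,340,125,262,np.median(h[:,2])-.01,np.median(h[:,2])+.01,'held')
a=np.radians(y);print('pred',c+96*np.array([np.cos(a),np.sin(a)]))
p=h;e=p[p[:,1]<p[:,1].min()+.003];print('held end',e.mean(0))
cv2.imwrite('pics/low2.png',cv2.resize(f['img'][0:175,250:430,::-1],None,fx=4,fy=4,interpolation=cv2.INTER_NEAREST))
```

```text
seated 2425 rect c [425.8 380.9] [ 12.6 139.5] yaw 8.63 zmed 41.1
rim 4687 rect c [473.1 388.3] [140.3 139. ] yaw 46.06 zmed 23.3
held zmed 0.2633081112051483 4310
held 4217 rect c [487.  453.2] [12.  49.3] yaw 9.06 zmed 263.3
pred [520.73330688 395.33242035]
held end [0.48990535 0.42979825 0.2632403 ]
```

View pics/low2.png

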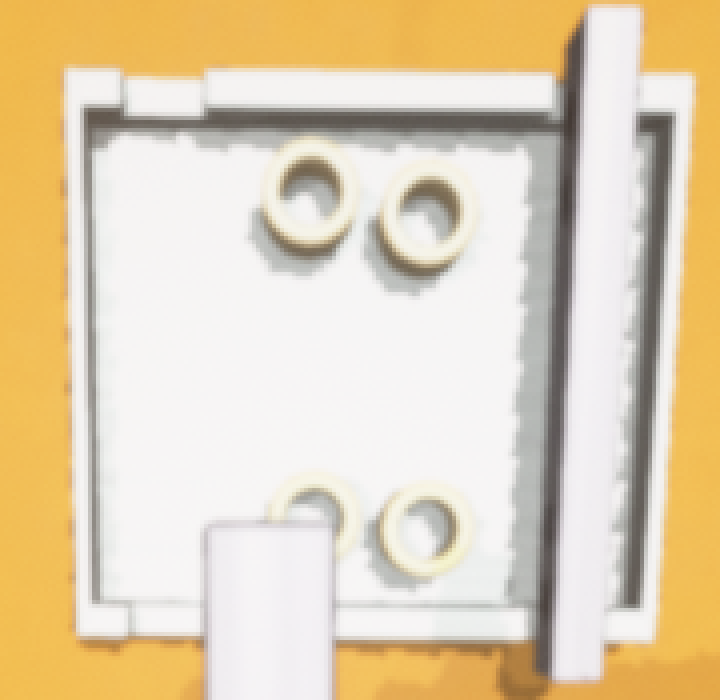

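```bash
cat >> h.py <<'E'
def ray(f,u,v,z):
    d=f['cw'][:3,:3]@np.array([(u-f['cx'])/f['fx'],-(v-f['cy'])/f['fy'],-1]);o=f['cw'][:3,3]
    return o+d*(z-o[2])/d[2]
E
python3 - <<'E'
from h import *
import pickle
f=pickle.load(open('w2.pkl','rb'))
c=np.array([.5207,.3953]);a=np.radians(8.63);ex=np.array([np.cos(a),np.sin(a)]);ey=np.array([-ex[1],ex[0]])
for uv in ((250+124/4,20+0),(250+206/4,20),(250+130/4,157)):
    d=ray(f,*uv,.024)[:2]-c; print(uv,'own x,y mm',d@ex*1000,d@ey*1000)
T=Tw()
rel([((.5207,.3953,.12),down(-81.37)),((.5207,.3953,.05),down(-81.37))])
E
```

```text
(281.0, 20) own x,y mm 7.630797105872834 -59.41702613513527
(301.5, 20) own x,y mm -10.500719994054613 -59.551486170060734
(282.5, 157) own x,y mm 8.106428385092702 59.39925483976161
0.350 -0.079 0.431 0.002 -0.001 0.007 | mm 168 deg 0.4
0.350 -0.080 0.665 0.002 -0.001 0.007 | mm 227 deg 0.4
```

```bash
python3 -m inch '1 0.17 -0.03 0.1 0 0 0; 1 0.35 -0.075 0.2 0 0 0.007; 1 0.35 -0.075 0.4 0 0 0.007; 1 0.35 -0.075 0.55 0 0 0.007; 1 0.35 -0.075 0.62 0 0 0.007; 1 0.35 -0.075 0.65 0 0 0.007; 1 0.35 -0.075 0.65 0 0 0.007; 1 0.35 -0.075 0.65 0 0 0.007'
python3 - <<'E'
from h import *
import pickle
st()
f=grab('wrist','w3.png');pickle.dump(f,open('w3.pkl','wb'))
st()
rel([((.5197,.3952,.027),down(-81.37))])
E
```

```text
t: 7.6
eef_pos: [0.5228, 0.3934, 0.0576]
ee_rot: [-3.14, 0.001, -1.424]
force: [0.5, 0.4, -1.9]
width: 0.0115
t 7.60 [0.5228 0.3934 0.0576] [-1.7988e+02  7.0000e-02 -8.1560e+01] F [ 0.5  0.4 -1.9] w 0.0115 q [ 0.94  0.47 -0.24  0.   -0.86 -0.8 ]
t 7.65 [0.523  0.3938 0.0582] [-1.7983e+02  1.2000e-01 -8.1550e+01] F [-0.2  0.8 -3.4] w 0.0117 q [ 0.94  0.47 -0.24  0.   -0.86 -0.8 ]
-0.006 0.010 0.104 -0.003 0.002 -0.003 | mm 31 deg 0.3
```

View pics/w3.png

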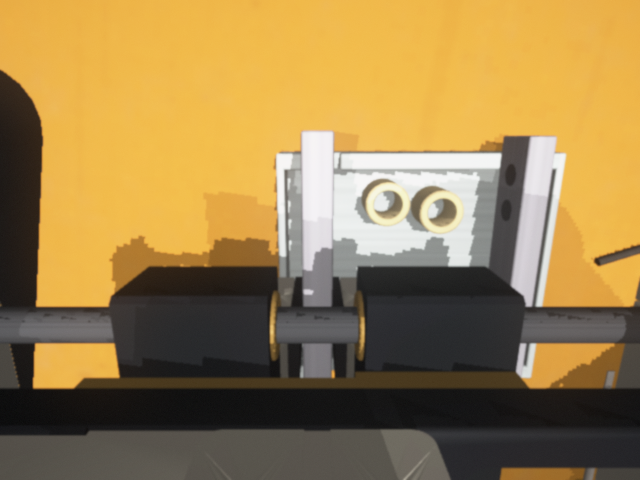

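Run:
```python
from h import *
import pickle
f=pickle.load(open('w3.pkl','rb'));w=cloud(f)
cv2.imwrite('pics/low3.png',cv2.resize(f['img'][120:280,260:420,::-1],None,fx=5,fy=5,interpolation=cv2.INTER_NEAREST)[:600])
a=np.radians(8.63);ex=np.array([np.cos(a),np.sin(a)])
def ln(u0,u1,v0,v1,zlo,zhi):
    p=w[v0:v1,u0:u1].reshape(-1,3);p=p[(p[:,2]>zlo)&(p[:,2]<zhi)];s=p[:,:2]@ex*1000
    print(len(p),np.round(np.percentile(s,[1,50,99]),1),np.round(np.median(p[:,2]),4))
ln(500,560,140,300,.038,.047); ln(295,340,135,262,.062,.078)
print(np.array([.5197,.3952])@ex*1000, np.array([.4258,.3809])@ex*1000)
```

```text
4419 [472.3 478.8 484.4] 0.0409
4063 [569.6 575.4 581.3] 0.0711
573.1168893459286 478.13427154154755
```

View pics/low3.png

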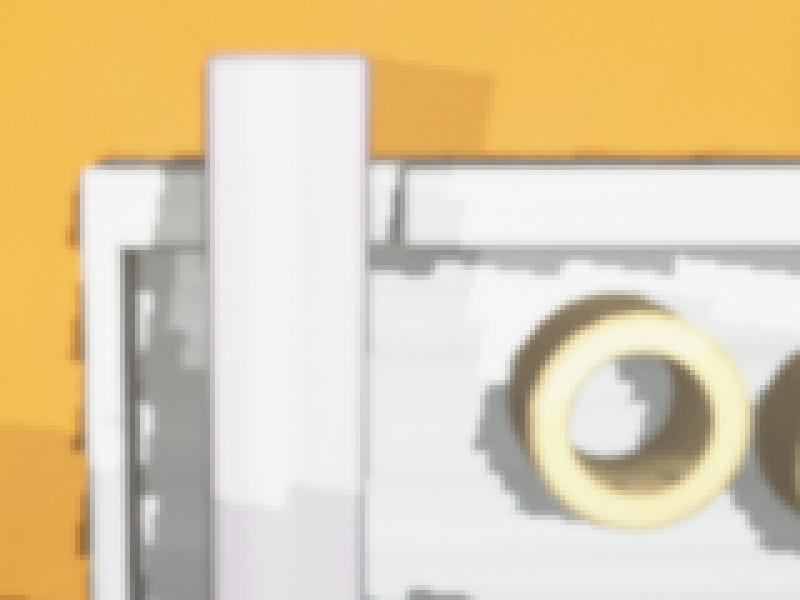

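```bash
python3 -m inch '1 -0.003 0.007 0 0 0 -0.003; 1 -0.003 0.007 0.03 0 0 -0.003; 1 -0.003 0.007 0.055 0 0 -0.003; 1 -0.003 0.007 0.08 0 0 -0.003; 1 -0.003 0.007 0.09 0 0 -0.003; 1 -0.003 0.007 0.095 0 0 -0.003; 1 -0.003 0.007 0.095 0 0 -0.003'
python3 - <<'E'
from h import *
import pickle
st()
f=grab('wrist','w4.png');pickle.dump(f,open('w4.pkl','wb'));w=cloud(f)
a=np.radians(8.63);ex=np.array([np.cos(a),np.sin(a)])
def ln(u0,u1,v0,v1,zlo,zhi):
    p=w[v0:v1,u0:u1].reshape(-1,3);p=p[(p[:,2]>zlo)&(p[:,2]<zhi)];s=p[:,:2]@ex*1000
    print(len(p),np.round(np.percentile(s,[1,50,99]),1),np.round(np.median(p[:,2]),4))
ln(500,600,140,300,.036,.047); ln(295,340,135,262,.034,.060)
st()
rel([((.5197,.3952,.027),down(-81.37))])
E
```

```text
t: 8.35
eef_pos: [0.5193, 0.3927, 0.0275]
ee_rot: [3.141, -0.001, -1.421]
force: [-3.3, -1.5, 3.3]
width: 0.0114
t 8.35 [0.5193 0.3927 0.0275] [ 1.7996e+02 -5.0000e-02 -8.1390e+01] F [-3.3 -1.5  3.3] w 0.0114 q [ 0.95  0.5  -0.27  0.   -0.81 -0.8 ]
6123 [472.3 479.7 484.6] 0.0408
4068 [566.2 572.  577.9] 0.0409
t 8.40 [0.5193 0.3927 0.0275] [ 1.7997e+02 -4.0000e-02 -8.1400e+01] F [-3.8 -3.   3.8] w 0.0116 q [ 0.95  0.5  -0.27  0.   -0.81 -0.8 ]
-0.008 -0.003 0.002 0.001 -0.001 -0.000 | mm 3 deg 0.1
```

View pics/w4.png

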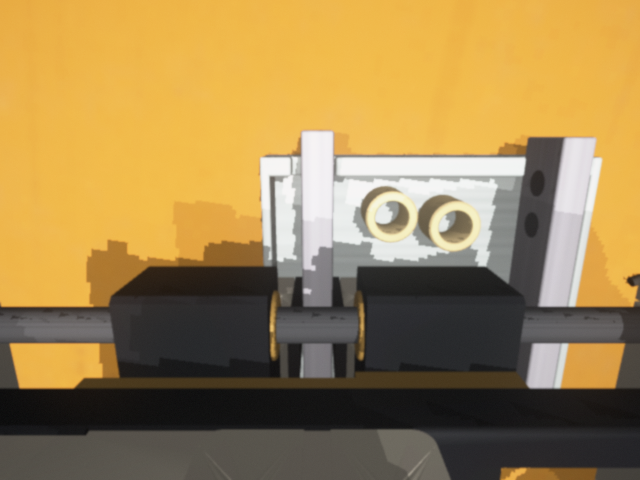

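```bash
python3 -m inch '0.8 0 0 0 0 0 0; 0.8 0 0 -0.003 0 0 0; 0.8 0 0 -0.01 0 0 0; 0.8 0 0 -0.05 0 0 0; 0.8 0 0 -0.15 0 0 0; 0.6 0 0 -0.3 0 0 0; 0.5 0 0 -0.45 0 0 0; 0.5 -0.2 0 -0.58 0 0 0; 0.5 -0.35 0 -0.58 0 0 0; 0.5 -0.35 0 -0.58 0 0 0'
python3 - <<'E'
from h import *
import pickle
st()
f=grab('wrist','w5.png');pickle.dump(f,open('w5.pkl','wb'))
E
```

```text
t: 9.4
eef_pos: [0.5038, 0.5013, 0.2046]
ee_rot: [-3.138, 0.004, -1.419]
force: [-0.5, -0.5, -1.0]
width: 0.043
t 9.40 [0.5038 0.5013 0.2046] [-179.78    0.23  -81.29] F [-0.5 -0.5 -1. ] w 0.0430 q [ 1.06  0.43  0.06  0.   -1.2  -0.9 ]
```

View pics/w5.png

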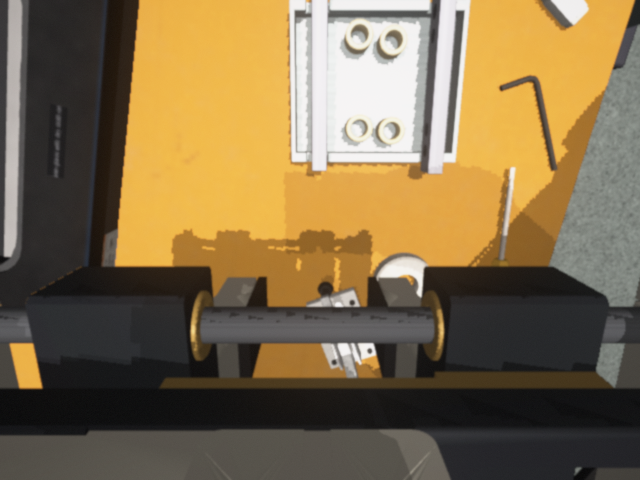

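Run:
```python
from h import *
import pickle
f=pickle.load(open('w5.pkl','rb'));w=cloud(f)
c1,y1=barfit(w,0,305,332,0,175,.034,.050,'new')
c2,y2=barfit(w,0,415,458,0,175,.034,.050,'seated')
rel([((.45,.25,.22),down(-84.7))])
```

```text
new 2665 rect c [518.1 400.2] [ 12.  123.5] yaw 8.72 zmed 41.2
seated 3095 rect c [425. 387.] [ 12.8 128.1] yaw 8.63 zmed 41.0
0.801 0.303 -0.058 -0.002 0.003 0.057 | mm 258 deg 3.5
```

```bash
python3 -m inch '0 0.16 0.06 -0.06 0 0 0; 0 0.32 0.12 -0.06 0 0 0; 0 0.48 0.2 -0.06 0 0 0.05; 0 0.64 0.25 -0.06 0 0 0.057; 0 0.8 0.3 -0.06 0 0 0.057; 0 0.8 0.3 -0.06 0 0 0.057; 0 0.8 0.3 -0.06 0 0 0.057'
python3 - <<'E'
from h import *
import pickle
st()
f=grab('wrist','w6.png');pickle.dump(f,open('w6.pkl','wb'))
E
```

```text
t: 10.15
eef_pos: [0.4505, 0.2442, 0.2204]
ee_rot: [-3.14, 0.001, -1.482]
force: [0.3, 0.5, 0.7]
width: 0.0872
t 10.15 [0.4505 0.2442 0.2204] [-1.7993e+02  7.0000e-02 -8.4930e+01] F [0.3 0.5 0.7] w 0.0872 q [ 0.88  0.09 -0.35  0.   -1.12 -0.79]
```

View pics/w6.png

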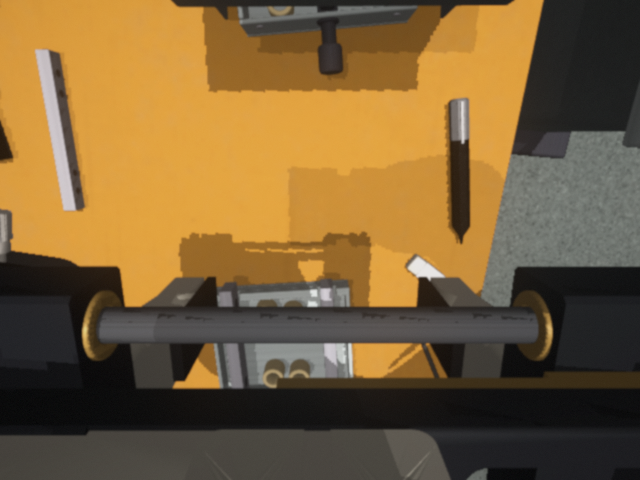

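Run:
```python
from h import *
import pickle
f=pickle.load(open('w6.pkl','rb'));w=cloud(f)
cv2.imwrite('pics/k6.png',cv2.resize(f['img'][0:100,220:440,::-1],None,fx=3.6,fy=3.6,interpolation=cv2.INTER_NEAREST))
# knob top points
p=w[0:80,312:350].reshape(-1,3);k=p[(p[:,2]>.036)&(p[:,2]<.045)&(p[:,1]>.085)];
vx=cv2.fitLine((k[:,:2]*1000).astype(np.float32),cv2.DIST_HUBER,0,.01,.01).ravel();print('knobtop',len(k),k.mean(0),k[:,1].min(),k[:,1].max(),vx)
k2=p[(p[:,2]>.012)&(p[:,2]<.05)];print(len(k2),k2.min(0),k2.max(0))
# front wall face: rows 15-40
q=w[5:45,240:420].reshape(-1,3);q=q[(q[:,2]>.008)&(q[:,2]<.036)]
e=[];xs=np.arange(.39,.53,.01)
for x in xs:
    m=abs(q[:,0]-x)<.005; e.append(np.median(q[m][:,1]) if m.sum()>5 else np.nan)
print(np.round(xs,3),np.round(e,4))
q2=w[0:8,180:500].reshape(-1,3);q2=q2[(q2[:,2]>.11)];
print('edge',len(q2),q2.max(0) if len(q2) else 0,q2.min(0) if len(q2) else 0)
```

```text
knobtop 665 [0.45308594 0.10817443 0.03806589] 0.0850169697772463 0.12621713308018373 [ 2.5223866e-01 -9.6766508e-01  4.5294971e+02  1.0863421e+02]
1630 [0.43767714 0.07842645 0.01209308] [0.4683586  0.12692131 0.04765787]
[0.39 0.4  0.41 0.42 0.43 0.44 0.45 0.46 0.47 0.48 0.49 0.5  0.51 0.52
 0.53] [0.0754 0.0769 0.0785 0.0803 0.0819 0.0837 0.0932 0.0937 0.0888 0.0905
 0.0914 0.0933 0.0956 0.0967    nan]
edge 2136 [0.5409109  0.11262654 0.14172353] [0.35908153 0.09540347 0.12611014]
```

View pics/k6.png

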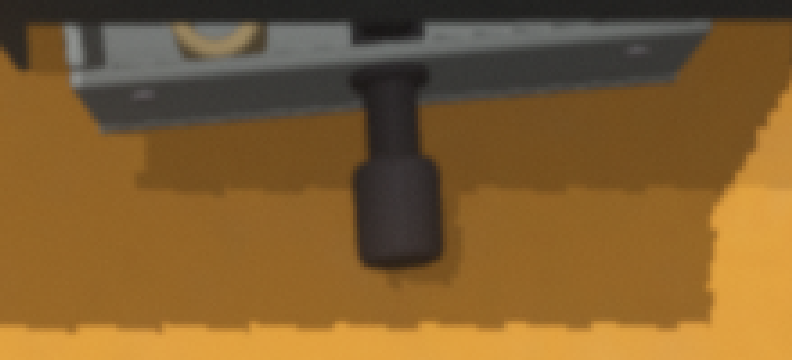

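```bash
cat >> h.py <<'E'
def knobpose(k,yaw,tilt,back=0.,g=.019):
    r=down(yaw,tilt); z=r.as_matrix()[:,2]; return np.array(k)+(g-back)*z, r
E
python3 - <<'E'
from h import *
K=(.4518,.1155,.030)
a=knobpose(K,-80.7,35,.11);print(a[0],a[1].as_matrix()[:,2])
rel([a])
E
```

```text
[0.44336501 0.16700938 0.10454284] [ 0.09269214 -0.56603719 -0.81915204]
0.259 0.049 0.385 0.020 0.584 -0.068 | mm 140 deg 35.3
```

```bash
python3 -m inch '0.4 0 0.01 0 0.003 0.1 -0.01; 0.4 0.05 0.02 0.08 0.006 0.2 -0.02; 0.4 0.1 0.03 0.16 0.01 0.3 -0.035; 0.4 0.16 0.04 0.24 0.014 0.4 -0.05; 0.4 0.21 0.049 0.31 0.018 0.5 -0.06; 0.4 0.259 0.049 0.385 0.02 0.584 -0.068; 0.4 0.259 0.049 0.385 0.02 0.584 -0.068; 0.4 0.259 0.049 0.385 0.02 0.584 -0.068'
python3 - <<'E'
from h import *
import pickle
st()
f=grab('wrist','w7.png');pickle.dump(f,open('w7.pkl','wb'))
t=grab('top','t7.png')
K=(.4518,.1155,.030)
rel([knobpose(K,-80.7,35,.05),knobpose(K,-80.7,35,.0)])
E
```

```text
t: 11.0
eef_pos: [0.4433, 0.1687, 0.1034]
ee_rot: [3.139, -0.611, -1.405]
force: [-0.0, 0.4, 0.2]
width: 0.0527
t 11.00 [0.4433 0.1687 0.1034] [179.83 -35.03 -80.48] F [-0.   0.4  0.2] w 0.0527 q [ 1.07  0.37 -0.63  0.4  -1.12 -1.19]
0.006 0.003 0.204 -0.001 0.003 0.001 | mm 61 deg 0.2
0.006 0.003 0.371 -0.001 0.003 0.001 | mm 111 deg 0.2
```

View pics/w7.png

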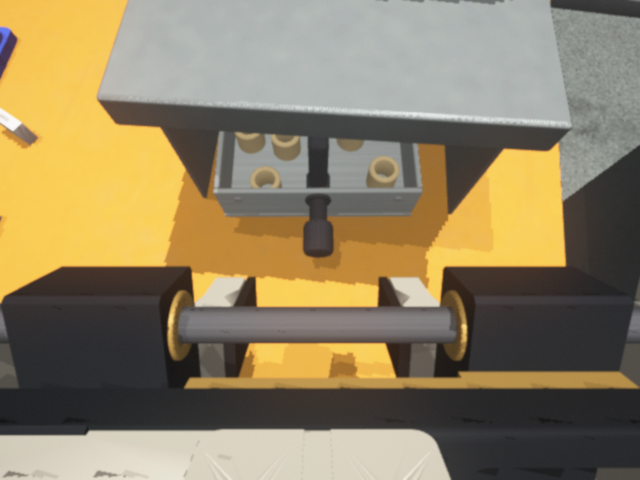

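View pics/t7.png

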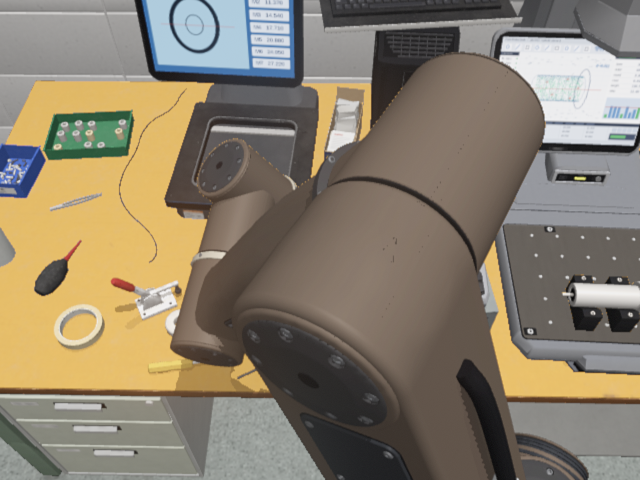

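```bash
python3 -m inch '0.4 0.005 0.003 0.1 0 0.003 0; 0.4 0.005 0.003 0.2 0 0.003 0; 0.4 0.005 0.003 0.28 0 0.003 0; 0.4 0.005 0.003 0.34 0 0.003 0; 0.4 0.005 0.003 0.365 0 0.003 0; 0.4 0.005 0.003 0.37 0 0.003 0; 0.4 0.005 0.003 0.37 0 0.003 0'
python3 - <<'E'
from h import *
import pickle
st()
f=grab('wrist','w8.png');pickle.dump(f,open('w8.pkl','wb'))
K=(.4518,.1155,.030)
rel([knobpose(K,-80.7,35,.0)])
E
```

```text
t: 11.8
eef_pos: [0.4535, 0.1042, 0.0146]
ee_rot: [-3.141, -0.613, -1.408]
force: [0.1, 0.5, 0.3]
width: 0.0528
t 11.80 [0.4535 0.1042 0.0146] [-179.97  -35.12  -80.67] F [0.1 0.5 0.3] w 0.0528 q [ 0.96  0.46 -0.82  0.56 -0.85 -1.3 ]
-0.001 -0.001 -0.000 -0.001 -0.002 0.001 | mm 0 deg 0.1
```

View pics/w8.png

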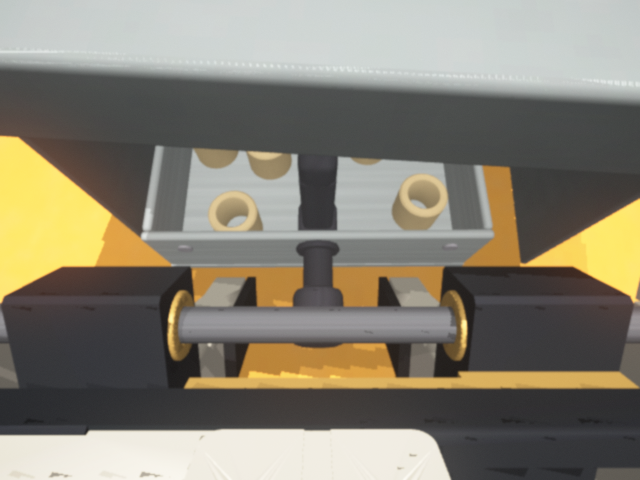

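```bash
python3 -m inch '1 0 0 0 0 0 0; 1 0 0 0 0 0 0; 1 0 0 0 0 0 0; 1 0 0 0 0 0 0; 1 0 0 0 0 0 0; 1 -0.008 0 -0.006 0 0 0; 1 -0.025 0 -0.017 0 0 0' 25
python3 - <<'E'
from h import *
st()
E
```

```text
t: 12.55
eef_pos: [0.4505, 0.1107, 0.0137]
ee_rot: [3.138, -0.617, -1.407]
force: [1.0, -5.2, 2.5]
width: 0.0191
t 12.55 [0.4505 0.1107 0.0137] [179.8  -35.37 -80.61] F [ 1.  -5.2  2.5] w 0.0191 q [ 0.98  0.47 -0.8   0.55 -0.86 -1.3 ]
```

```bash
python3 -m inch '1 -0.025 0 -0.0175 0 0 0; 1 -0.057 0 -0.04 0 0 0; 1 -0.09 0 -0.063 0 0 0; 1 -0.123 0 -0.086 0 0 0; 1 -0.156 0 -0.109 0 0 0; 1 -0.189 0 -0.132 0 0 0; 1 -0.222 0 -0.155 0 0 0; 1 -0.255 0 -0.178 0 0 0; 1 -0.288 0 -0.201 0 0 0; 1 -0.315 0 -0.22 0 0 0; 1 -0.335 0 -0.234 0 0 0; 1 -0.345 0 -0.241 0 0 0'; python3 -m inch '1 0 0 0 0 0 0; 1 0 0 0 0 0 0'
python3 - <<'E'
from h import *
st()
f=grab('wrist','w9.png')
grab('scene','s9.png')
E
```

```text
t: 13.75
eef_pos: [0.43, 0.2353, 0.0134]
ee_rot: [3.138, -0.619, -1.406]
force: [1.7, -7.3, 5.4]
width: 0.0194
t: 13.95
eef_pos: [0.43, 0.2355, 0.0135]
ee_rot: [3.138, -0.618, -1.406]
force: [-3.0, -2.6, 7.3]
width: 0.0197
t 13.95 [0.43   0.2355 0.0135] [179.82 -35.42 -80.57] F [-3.  -2.6  7.3] w 0.0197 q [ 1.15  0.55 -0.59  0.38 -1.01 -1.29]
```

View pics/w9.png

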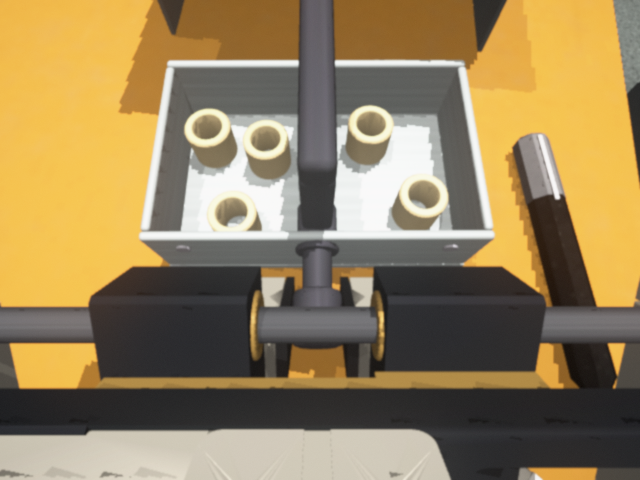

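View pics/s9.png

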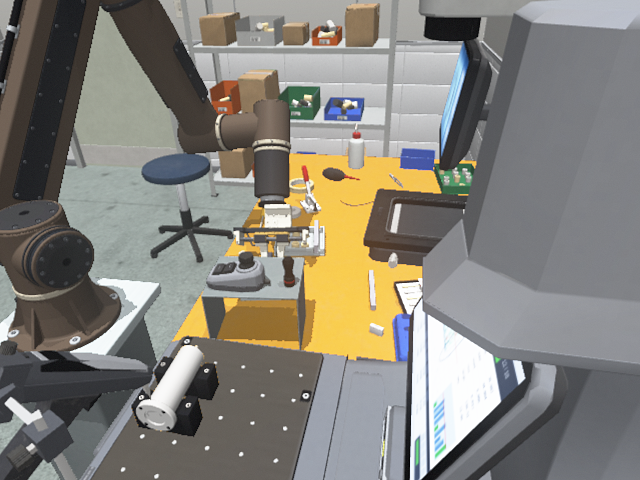

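```bash
python3 -m inch '0.5 0 0 0 0 0 0; 0.5 0 0 0 0 0 0; 0.5 0 0 0 0 0 0; 0.5 0 0 0 0 0 0; 0.5 0 0 -0.05 0 0 0; 0.5 0 0 -0.15 0 0 0; 0.5 0 0 -0.3 0 0 0; 0.5 0 0 -0.45 0 0 0; 0.5 0 0 -0.6 0 0 0; 0.5 0 0 -0.6 0 0 0'
python3 - <<'E'
from h import *
import pickle
st()
f=grab('wrist','w10.png');pickle.dump(f,open('w10.pkl','wb'))
rel([((.43,.25,.25),down(-80.7)),((.44,.27,.22),down(-80.7))])
E
```

```text
t: 15.05
eef_pos: [0.4152, 0.3446, 0.1642]
ee_rot: [-3.136, -0.607, -1.407]
force: [-0.4, -0.5, -0.6]
width: 0.044
t 15.05 [0.4152 0.3446 0.1642] [-179.69  -34.79  -80.63] F [-0.4 -0.5 -0.6] w 0.0440 q [ 1.25  0.45 -0.26  0.28 -1.41 -1.21]
0.424 -0.001 -0.063 -0.002 -0.583 0.002 | mm 129 deg 35.0
0.317 -0.045 -0.015 -0.002 -0.583 0.002 | mm 96 deg 35.0
```

View pics/w10.png

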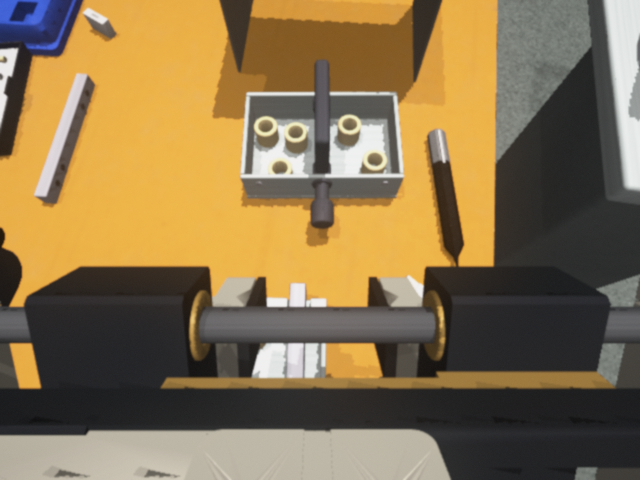

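Run:
```python
from h import *
import pickle
f=pickle.load(open('w10.pkl','rb'));w=cloud(f)
barfit(w,0,305,340,55,180,.080,.092,'handle top')
barfit(w,0,235,410,85,205,.036,.044,'rim')
barfit(w,0,235,410,85,180,.036,.044,'rim2')
```

```text
handle top 1304 rect c [440.  174.5] [11.8 80.1] yaw 9.43 zmed 84.0
rim 2600 rect c [438.2 185.9] [140.3 115.8] yaw 88.53 zmed 38.8
rim2 2458 rect c [440.1 174.3] [140.3  92.2] yaw -89.84 zmed 38.8
```

Run:
```python
from h import *
rel([((.4275,.26,.20),down(-80.6,17)),((.440,.1744,.17),down(-80.6)),((.440,.1744,.12),down(-80.6))])
```

```text
0.300 0.002 0.054 -0.002 -0.299 0.000 | mm 92 deg 18.0
0.479 0.008 0.301 -0.002 -0.583 0.001 | mm 170 deg 35.0
0.384 0.008 0.438 -0.002 -0.583 0.001 | mm 175 deg 35.0
```

```bash
python3 -m inch '0.5 0.15 0 0 0 -0.14 0; 0.5 0.3 0 0.054 0 -0.28 0; 0.5 0.36 0.004 0.13 0 -0.4 0; 0.5 0.42 0.008 0.2 0 -0.5 0; 0.5 0.479 0.008 0.301 0 -0.583 0; 0.5 0.479 0.008 0.301 0 -0.583 0; 0.5 0.384 0.008 0.438 0 -0.583 0; 0.5 0.384 0.008 0.438 0 -0.583 0; 0.5 0.384 0.008 0.438 0 -0.583 0'
python3 - <<'E'
from h import *
import pickle
st()
f=grab('wrist','w11.png');pickle.dump(f,open('w11.pkl','wb'))
st()
rel([((.440,.1744,.059),down(-80.6))])
E
```

```text
t: 16.0
eef_pos: [0.4385, 0.1702, 0.1185]
ee_rot: [3.137, -0.007, -1.407]
force: [-0.1, -0.4, 0.9]
width: 0.0439
t 16.00 [0.4385 0.1702 0.1185] [179.76  -0.4  -80.64] F [-0.1 -0.4  0.9] w 0.0439 q [ 0.79  0.13 -0.57  0.   -0.88 -0.63]
t 16.05 [0.4393 0.1713 0.1196] [179.89  -0.32 -80.6 ] F [0.7 0.5 1.3] w 0.0440 q [ 0.79  0.13 -0.57  0.   -0.88 -0.63]
-0.011 -0.004 0.202 0.002 -0.005 0.000 | mm 61 deg 0.3
```

View pics/w11.png

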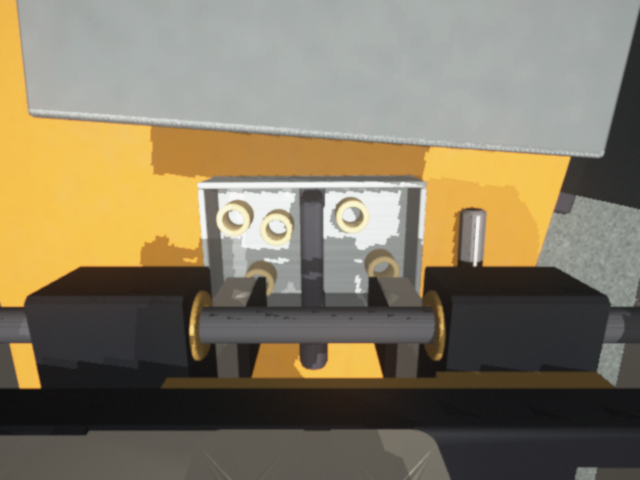

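Run:
```python
from h import *
import pickle
f=pickle.load(open('w11.pkl','rb'));w=cloud(f)
barfit(w,0,295,330,185,300,.078,.094,'handle top')
barfit(w,0,190,430,170,265,.036,.044,'rim')
```

```text
handle top 2227 rect c [442.8 160.8] [11.6 53.3] yaw 9.15 zmed 83.7
rim 2733 rect c [443.5 155.4] [140.2  53.2] yaw -80.61 zmed 38.7
```

```bash
python3 -m inch '0.5 -0.009 -0.005 0.06 0 -0.005 0; 0.5 -0.009 -0.005 0.13 0 -0.005 0; 0.5 -0.009 -0.005 0.18 0 -0.005 0; 0.5 -0.009 -0.005 0.2 0 -0.005 0; 0.5 -0.009 -0.005 0.2 0 -0.005 0; 0.5 -0.009 -0.005 0.2 0 -0.005 0'
python3 - <<'E'
from h import *
st()
rel([((.4406,.174,.059),down(-80.6))])
E
```

```text
t: 16.65
eef_pos: [0.4408, 0.1746, 0.0601]
ee_rot: [3.141, 0.001, -1.407]
force: [-0.4, 0.2, 0.6]
width: 0.0436
t 16.65 [0.4408 0.1746 0.0601] [ 1.7999e+02  8.0000e-02 -8.0590e+01] F [-0.4  0.2  0.6] w 0.0436 q [ 0.79  0.21 -0.64 -0.   -0.72 -0.63]
0.002 0.001 0.004 0.000 0.001 0.000 | mm 1 deg 0.1
```

```bash
python3 -m inch '1 0 0 0 0 0 0; 1 0 0 0 0 0 0; 1 0 0 0 0 0 0; 1 0 0 0 0 0 0; 1 0 0 0 0 0 0; 1 0 0 -0.01 0 0 0; 1 0 0 -0.025 0 0 0; 1 0 0 -0.05 0 0 0; 1 0 0 -0.08 0 0 0; 1 0 0 -0.12 0 0 0; 1 0 0 -0.16 0 0 0; 1 0 0 -0.2 0 0 0' 58; python3 -m inch '1 0 0 -0.04 0 0 0; 1 0 0 -0.08 0 0 0; 1 0 0 -0.11 0 0 0; 1 0 0 -0.12 0 0 0; 1 0 0 -0.12 0 0 0'
python3 - <<'E'
from h import *
import pickle
st()
f=grab('wrist','w12.png');pickle.dump(f,open('w12.pkl','wb'));w=cloud(f)
grab('scene','s12.png')
E
```

```text
t: 17.85
eef_pos: [0.4401, 0.1737, 0.1201]
ee_rot: [3.14, 0.001, -1.408]
force: [-0.3, 0.1, -8.0]
width: 0.0114
t: 18.35
eef_pos: [0.4404, 0.1738, 0.1555]
ee_rot: [3.141, 0.001, -1.408]
force: [1.1, -0.2, -7.7]
width: 0.0113
t 18.35 [0.4404 0.1738 0.1555] [ 1.7995e+02  8.0000e-02 -8.0650e+01] F [ 1.1 -0.2 -7.7] w 0.0113 q [ 0.79  0.09 -0.52 -0.   -0.96 -0.63]
```

View pics/w12.png

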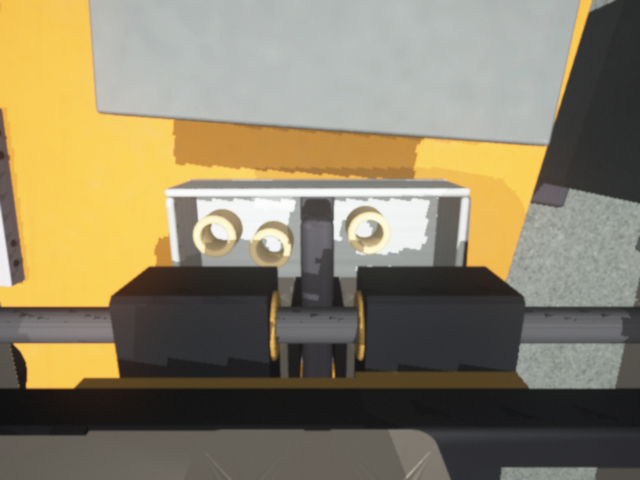

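View pics/s12.png

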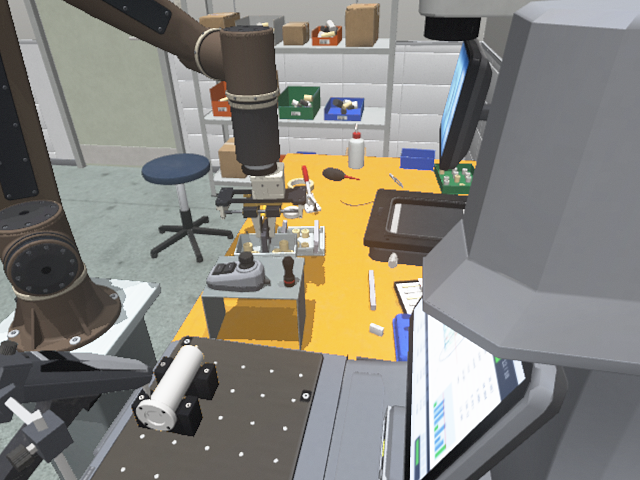

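Run:
```python
from h import *
import pickle
f=pickle.load(open('w12.pkl','rb'));w=cloud(f)
s=arm.get_state();T=Tw();c=T[:3,3];ex=T[:3,0];ey=T[:3,1]
p=w[170:262,150:490].reshape(-1,3);p=p[(p[:,2]>.120)&(p[:,2]<.15)]
d=(p-c);X=d@ex*1000;Y=d@ey*1000;Z=d[:,2]*1000
print(len(p),'own x max',np.percentile(X,[50,95,99]),'tool y',np.percentile(Y,[.3,1,99,99.7]),'z',np.percentile(Z,[5,50,95]))
m=(Z>-27)&(Z<-12)
for lo,hi in((-75,-50),(-50,-20),(-15,15),(20,50),(50,75)):
    k=m&(Y>lo)&(Y<hi)&(X>38);print(lo,hi,k.sum(),'z',np.median(Z[k]).round(2),'xmax',np.percentile(X[k],97).round(1))
side=m&(abs(Y)>64)
for lo,hi in((5,15),(15,25),(25,35),(35,45)):
    k=side&(X>lo)&(X<hi);
    if k.sum()>3: print('x',lo,k.sum(),np.median(Z[k]).round(2), np.percentile(Y[k],[2,98]).round(1))
```

```text
7611 own x max [39.4100141  44.52326643 44.60968459] tool y [-69.81262506 -69.26948638  68.7368279   69.20120261] z [-34.34774279 -21.05514931 -18.55271289]
-75 -50 493 z -19.99 xmax 44.5
-50 -20 652 z -19.84 xmax 44.5
-15 15 853 z -19.8 xmax 44.5
20 50 652 z -19.67 xmax 44.6
50 75 486 z -19.71 xmax 44.6
x 5 306 -20.44 [-69.4  69.1]
x 15 529 -20.21 [-69.7  69. ]
x 25 561 -20.16 [-69.8  69. ]
x 35 546 -20.04 [-69.4  69. ]
```

Run:
```python
from h import *
rel([((.4725,.3869,.15),down(-81.35))])
```

```text
-0.684 -0.223 0.015 0.002 0.001 0.012 | mm 216 deg 0.7
```

```bash
python3 -m inch '1 -0.02 -0.006 0 0 0 0; 1 -0.06 -0.019 0 0 0 0; 1 -0.12 -0.039 0.005 0 0 0.003; 1 -0.2 -0.065 0.01 0 0 0.005; 1 -0.28 -0.091 0.015 0 0 0.008; 1 -0.36 -0.117 0.015 0 0 0.012; 1 -0.44 -0.143 0.015 0 0 0.012; 1 -0.52 -0.169 0.015 0 0 0.012; 1 -0.59 -0.192 0.015 0 0 0.012; 1 -0.64 -0.209 0.015 0 0 0.012; 1 -0.67 -0.219 0.015 0 0 0.012; 1 -0.684 -0.223 0.015 0 0 0.012'; python3 -m inch '1 0 0 0 0 0 0; 1 0 0 0.02 0 0 0; 1 0 0 0.04 0 0 0; 1 0 0 0.05 0 0 0; 1 0 0 0.05 0 0 0'
python3 - <<'E'
from h import *
import pickle
st()
f=grab('wrist','w13.png');pickle.dump(f,open('w13.pkl','wb'))
st()
rel([((.4725,.3869,.12),down(-81.35))])
E
```

```text
t: 19.65
eef_pos: [0.4728, 0.3881, 0.15]
ee_rot: [3.14, 0.0, -1.419]
force: [-0.2, -0.7, -7.4]
width: 0.0113
t: 20.15
eef_pos: [0.4726, 0.3863, 0.1349]
ee_rot: [3.139, -0.0, -1.42]
force: [-0.3, 0.5, -7.6]
width: 0.0119
t 20.15 [0.4726 0.3863 0.1349] [ 1.7986e+02 -1.0000e-02 -8.1390e+01] F [-0.3  0.5 -7.6] w 0.0119 q [ 1.    0.33 -0.26 -0.   -0.99 -0.85]
t 20.20 [0.4729 0.3866 0.1353] [ 1.7989e+02  1.0000e-02 -8.1380e+01] F [ 0.5 -0.8 -7.2] w 0.0114 q [ 1.    0.33 -0.25 -0.   -0.99 -0.85]
-0.001 0.001 0.051 0.002 0.000 -0.000 | mm 15 deg 0.1
```

View pics/w13.png

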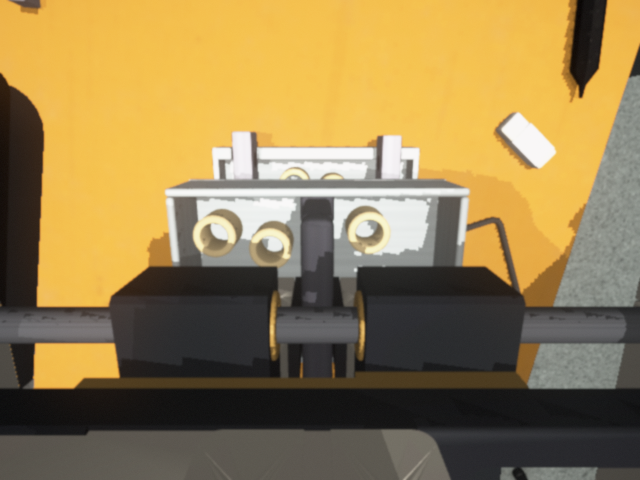

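Run:
```python
from h import *
import pickle
f=pickle.load(open('w13.pkl','rb'));w=cloud(f)
T=Tw();c=np.array([.4728,.3865,0]);ex=T[:3,0];ey=T[:3,1]
for n,u0,u1 in(('new',225,265),('seat',370,412)):
    p=w[125:182,u0:u1].reshape(-1,3);p=p[(p[:,2]>.037)&(p[:,2]<.048)];d=p-c
    X=d@ex*1000;Y=d@ey*1000;print(n,len(p),'y',np.percentile(Y,[2,50,98]).round(1),'x end',np.percentile(X,[1,50,99]).round(1))
p=w[140:165,210:425].reshape(-1,3);p=p[(p[:,2]>.019)&(p[:,2]<.03)];d=p-c;print('rim y',np.percentile(d@ey*1000,[.5,99.5]).round(1),'x',np.percentile(d@ex*1000,[50,98]).round(1))
```

```text
new 932 y [-52.3 -46.3 -40.7] x end [42.1 56.5 70.5]
seat 847 y [41.4 47.1 53. ] x end [42.  55.2 68. ]
rim y [-69.6  69. ] x [56.4 60.8]
```

```bash
python3 -m inch '1 0 0.002 0.02 0 0 0; 1 0 0.002 0.045 0 0 0; 1 0 0.002 0.07 0 0 0; 1 0 0.002 0.085 0 0 0; 1 0 0.002 0.092 0 0 0; 1 0 0.002 0.095 0 0 0; 1 0 0.002 0.098 0 0 0; 1 0 0.002 0.101 0 0 0; 1 0 0.002 0.104 0 0 0; 1 0 0.002 0.104 0 0 0'
python3 - <<'E'
from h import *
st()
E
```

```text
t: 21.2
eef_pos: [0.4723, 0.387, 0.1045]
ee_rot: [3.14, 0.001, -1.42]
force: [-0.3, 0.1, -7.8]
width: 0.0116
t 21.20 [0.4723 0.387  0.1045] [ 1.7992e+02  5.0000e-02 -8.1360e+01] F [-0.3  0.1 -7.8] w 0.0116 q [ 1.    0.36 -0.29 -0.   -0.92 -0.85]
```

```bash
python3 -m inch '1 0 0 0.003 0 0 0; 1 0 0 0.005 0 0 0; 1 0 0 0.005 0 0 0'; python3 -m inch '1 0 0 0.002 0 0 0; 1 0 0 0.003 0 0 0; 1 0 0 0.003 0 0 0'
```

```text
t: 21.5
eef_pos: [0.4722, 0.387, 0.1028]
ee_rot: [3.14, 0.001, -1.42]
force: [0.7, 0.3, -8.1]
width: 0.0111
t: 21.8
eef_pos: [0.4723, 0.387, 0.1019]
ee_rot: [3.14, 0.001, -1.42]
force: [0.3, -0.1, -6.8]
width: 0.0115
```

```bash
python3 -m inch '1 0 0 0.002 0 0 0; 1 0 0 0.002 0 0 0'; python3 -m inch '1 0 0 0.001 0 0 0; 1 0 0 0.002 0 0 0; 1 0 0 0.002 0 0 0'
```

```text
t: 22.0
eef_pos: [0.4723, 0.387, 0.1014]
ee_rot: [3.14, 0.001, -1.42]
force: [-0.3, -0.5, -7.5]
width: 0.0114
t: 22.3
eef_pos: [0.4724, 0.3871, 0.1013]
ee_rot: [3.141, 0.001, -1.42]
force: [-1.4, -0.4, -2.5]
width: 0.0114
```

```bash
python3 -m inch '1 0 0 0.001 0 0 0; 1 0 0 0.0015 0 0 0; 1 0 0 0.0015 0 0 0'
python3 - <<'E'
from h import *
import pickle
st()
f=grab('wrist','w14.png');w=cloud(f)
T=Tw();c=T[:3,3];ex=T[:3,0];ey=T[:3,1]
p=w[170:262,150:490].reshape(-1,3);d=p-c;X=d@ex*1000;Y=d@ey*1000;Z=d[:,2]*1000
m=(Z>-27)&(Z<-12)
for lo,hi in((-75,-50),(-15,15),(50,75)):
    k=m&(Y>lo)&(Y<hi)&(X>38);print(lo,k.sum(),'z',np.median(Z[k]+c[2]*1000).round(2),'xmax',np.percentile(X[k],97).round(1))
for n,u0,u1 in(('new',225,275),('seat',365,415)):
    q=w[100:182,u0:u1].reshape(-1,3);q=q[(q[:,2]>.037)&(q[:,2]<.048)];e=q-c
    print(n,len(q),'y',np.percentile(e@ey*1000,[2,50,98]).round(1),np.percentile(e@ex*1000,[1,99]).round(1))
E
```

```text
t: 22.6
eef_pos: [0.4725, 0.3871, 0.1012]
ee_rot: [3.141, 0.001, -1.42]
force: [-3.1, -3.8, 5.7]
width: 0.0116
t 22.60 [0.4725 0.3871 0.1012] [ 1.7996e+02  7.0000e-02 -8.1340e+01] F [-3.1 -3.8  5.7] w 0.0116 q [ 1.    0.36 -0.29 -0.   -0.92 -0.85]
-75 489 z 80.58 xmax 44.8
-15 858 z 80.57 xmax 44.9
50 494 z 80.66 xmax 44.9
new 942 y [-50.  -44.8 -28.2] [44.7 71. ]
seat 1120 y [32.5 46.4 52.7] [44.8 68.8]
```

View pics/w14.png

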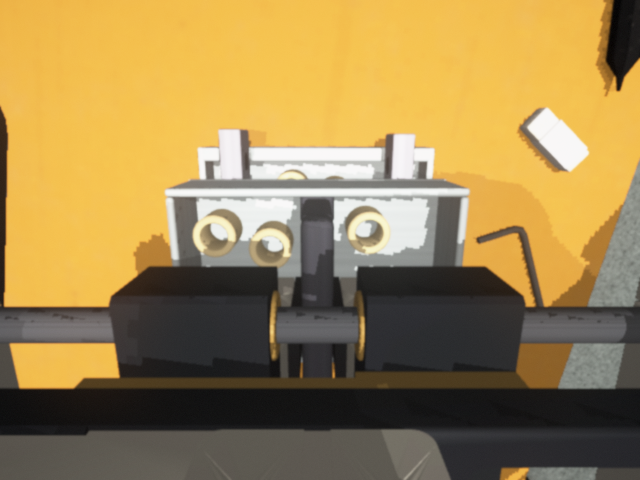

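```bash
python3 -m inch '1 0 0 -0.001 0 0 0; 0.5 0 0 -0.001 0 0 0; 0.5 0 0 -0.001 0 0 0; 0.5 0 0 -0.001 0 0 0; 0.5 0 0 -0.001 0 0 0; 0.5 0 0 -0.03 0 0 0; 0.5 0 0 -0.1 0 0 0; 0.5 0 0 -0.2 0 0 0; 0.5 0 0 -0.3 0 0 0; 0.5 0 0 -0.4 0 0 0; 0.5 -0.1 0 -0.45 0 0 0; 0.5 -0.2 0 -0.45 0 0 0'; python3 -m inch '0.5 -0.1 0 -0.05 0 0 0; 0.5 -0.2 0 -0.1 0 0 0; 0.5 -0.3 0 -0.1 0 0 0; 0.5 -0.3 0 -0.1 0 0 0'
python3 - <<'E'
from h import *
import pickle
st()
f=grab('wrist','w15.png');pickle.dump(f,open('w15.pkl','wb'))
grab('top','t15.png'); grab('scene','s15.png')
E
```

```text
t: 23.85
eef_pos: [0.4647, 0.4476, 0.2402]
ee_rot: [-3.138, 0.005, -1.421]
force: [0.2, 0.2, -0.5]
width: 0.0435
t: 24.25
eef_pos: [0.4492, 0.5383, 0.2655]
ee_rot: [3.14, 0.002, -1.418]
force: [-1.1, -0.8, -0.1]
width: 0.0438
t 24.25 [0.4492 0.5383 0.2655] [ 1.7994e+02  9.0000e-02 -8.1230e+01] F [-1.1 -0.8 -0.1] w 0.0438 q [ 1.15  0.38  0.14 -0.   -1.32 -1.  ]
```

View pics/w15.png

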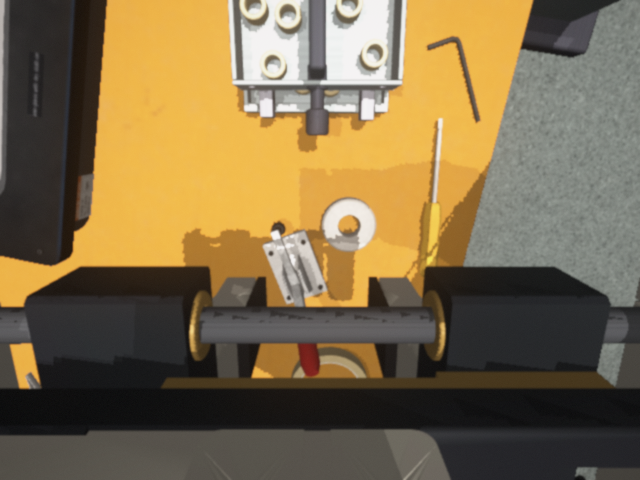

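View pics/t15.png

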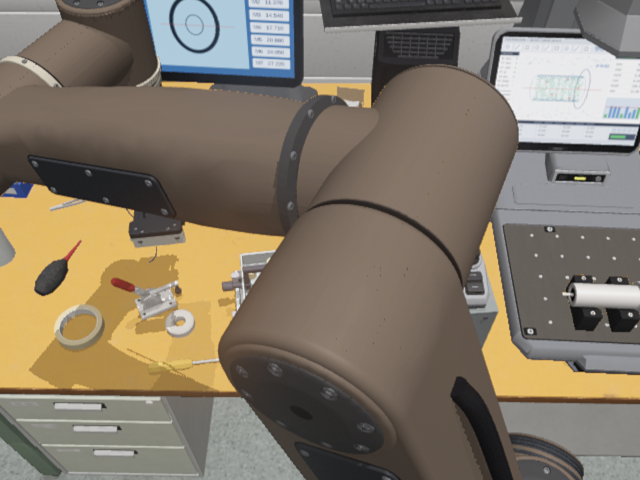

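View pics/s15.png

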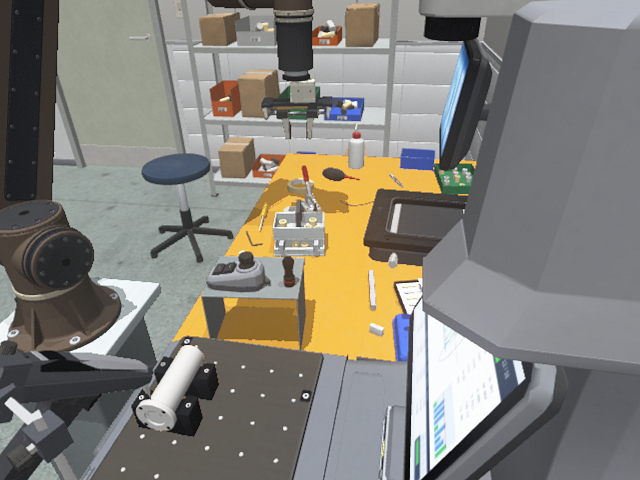

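Run:
```python
from h import *
import pickle
f=pickle.load(open('w15.pkl','rb'));w=cloud(f)
a=np.radians(8.65);ex=np.array([np.cos(a),np.sin(a)]);ey=np.array([-ex[1],ex[0]])
p=w[0:100,225:415].reshape(-1,3);p=p[(p[:,2]>.076)&(p[:,2]<.086)]
X=p[:,:2]@ex*1000;Y=p[:,:2]@ey*1000
print('tray along low x',np.percentile(X,[.5,99.5]).round(1),'mid',np.percentile(X,[.5,99.5]).mean().round(1),'front y',np.percentile(Y,99.5).round(1))
h=(Y>np.percentile(Y,99)-4)
print('front wall yaw err deg',np.degrees(np.polyfit(X[h],Y[h],1)[0]).round(2),'z L/R',[np.median(p[h&(X<500)][:,2]).round(4),np.median(p[h&(X>550)][:,2]).round(4)],'z vs back',np.median(p[(abs(X-525)>60)&(Y<320)][:,2]).round(4))
for n,u0,u1 in(('new',255,278),('seat',358,378)):
    q=w[95:122,u0:u1].reshape(-1,3);q=q[(q[:,2]>.037)&(q[:,2]<.048)]
    print(n,len(q),np.percentile(q[:,:2]@ex*1000,[2,50,98]).round(1),np.percentile(q[:,:2]@ey*1000,[1,99]).round(1))
```

```text
tray along low x [455.2 594.7] mid 524.9 front y 366.4
front wall yaw err deg 0.28 z L/R [np.float64(nan), np.float64(nan)] z vs back 0.0808
new 306 [566.5 572.  578.1] [360.7 380. ]
seat 341 [472.4 478.2 484.1] [360.5 382.5]
  return _methods._mean(a, axis=axis, dtype=dtype,
  ret = ret.dtype.type(ret / rcount)
```

Run:
```python
from h import *
import pickle
f=pickle.load(open('w15.pkl','rb'));w=cloud(f)
a=np.radians(8.65);ex=np.array([np.cos(a),np.sin(a)]);ey=np.array([-ex[1],ex[0]])
p=w[0:100,225:415].reshape(-1,3);p=p[(p[:,2]>.078)&(p[:,2]<.084)]
X=p[:,:2]@ex*1000;Y=p[:,:2]@ey*1000
b=np.arange(460,595,10);fr=[(x,np.percentile(Y[abs(X-x)<5],97)) for x in b if abs(x-525)>18];fr=np.array(fr)
print(fr[:,1].round(1),np.degrees(np.polyfit(fr[:,0],fr[:,1],1)[0]))
for lo,hi in((455,475),(575,595)):
  k=(X>lo)&(X<hi)
  for yl,yh in((300,330),(345,360)): print(lo,yl,np.median(p[k&(Y>yl)&(Y<yh)][:,2]).round(4))
from station import arm
arm.job_done()
st()
```

```text
[355.9 356.6 356.5 356.6 356.5 356.7 356.6 356.6 356.6 356. ] 0.050720162939793194
455 300 0.081
455 345 0.0809
575 300 0.0809
575 345 0.0808
the job is handed in; nothing more can be done
the job is handed in; nothing more can be done
```

The tray is stacked on both bars with all five bushings still standing, and I handed the job in after about 24 s of the 64 s. No verdict was reported.

- **Bar:** I laid the 26 mm bar, the near one of the two loose bars, on edge into the empty notches. The camera puts its top within 0.2 mm of the seated bar's. Its end sits about 2 mm off the seated bar's along the bars.
- **Tray:** I drew it out about 135 mm by the knob with the tool tilted 35 degrees, regripped it upright on the handle, and carried it level. I lowered it until the bars took the weight, pressing with at most about 6 N before letting go.
- **Final position:**
  - Across the bars, the tray is within 0.3 mm of midway between them.
  - Along the bars, it is about 0.4 mm from the centre I aimed for, which was an average of slightly differing readings.
  - It is square to about 0.1 degrees, with its rim level to 0.2 mm.
- **Checks:**
  - In the last pictures the low bar, box and stamp look in place and the arm is clear. I didn't check every bystander one by one.
  - My first final check of the front wall gave a wrong reading because it took in the knob and handle. I repeated it without them, and that gave the figures above.
  - Camera calibration is only good to about 2 mm.

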